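# Set and lock the sliding V-rest of a bone stand

## Robot

A 7-joint arm with a two-finger parallel gripper is mounted at the origin on the work surface. World frame = base frame: x ahead of the robot, y to its left, z up, the work surface at z = 0. Lengths are in m, angles in degrees, forces in N, time in s.
With the tool pointing down it reaches from about 0.425 to 0.875 m from the base axis. Payload 4.7 kg.
Tool frame: the origin (TCP) lies midway between the tips of the shut fingers; the grasp point (between the pads) lies 19 mm behind it (env.tcp_to_grasp is the distance from the TCP to the grasp point, in m); z points along the fingers, x is the direction in which the jaws open and shut, and the axes are right-handed (so a half turn about z gives the same grasp; the last joint's range is limited). The gripper opens to 87 mm and grips with 3 to 60 N. Pads are 19 mm wide; open, the fingers measure 117 mm over their backs; the gripper's body (75 mm by 190 mm) begins 51 mm behind the grasp point.
Start: joints at [66.813, 18.392, -4.016, 83.108, 1.295, 78.541, -3.26], TCP at [0.264, -0.594, 0.223] pointing down, gripper open.
Joint ranges: [-163.93, 163.93], [-17.29, 119.83], [-79.2, 71.16], [3.27, 140.29], [-89.18, 269.18], [5.43, 117.66], [-154.24, 154.24]. Speed limits (degrees/s): [147.25, 147.25, 180, 180, 180, 180, 180].

## Interface

Orientations are given as [roll, pitch, yaw] about the fixed x, y, z axes, in that order (R = Rz(yaw) Ry(pitch) Rx(roll)).
In Python, from cell import env, viewer gives the robot as it stands.
- The arm moves only by the shell command python3 -m pendant 'ROWS' [OPENING] [FORCE]. ROWS is JSON, a list of rows, each a list of 6 numbers: the shift along the tool's x, y, z each as a share of 0.1 m, from -1 to 1, then the turn, a rotation vector about the tool's x, y, z each as a share of 90 degrees, from -1 to 1. A call has exactly 8 rows; each row is the pose to reach, as a shift and turn from the pose commanded when the call began, along the tool's axes at that moment; what a row does not reach only later rows make up. A row lasts 1/8 s, in which the tool goes at most 62.5 mm and 10.7 degrees, less where a joint would pass 70% of its speed; a pose out of reach is approached as far as the arm can. A call with a number of a shift or a turn outside -1 to 1 is refused whole. A call with a gripper value outside its range is refused whole. OPENING is the finger opening in mm, from 0 to 87, set as the call begins (- or left out, the last holds). The fingers move at their own pace and stop on an object; FORCE is the grip in N (left out, the last holds). Time passes only in rows, so rows that repeat a pose let the fingers close, or fill a call up. It gives the time, the measured TCP pose, the force and the opening at its end, in the units of the state.
- env.get_obs(): the state, without advancing time (a new reading comes with each control period).
- viewer.read_camera(name): name is "scene" or "top"; returns a dict with "frame" (420x560x3 uint8, red, green, blue), "fx", "fy", "cx", "cy" (pixels), "view" (4x4, takes a point from world to camera coordinates). Camera axes: x right, y down, z forward; pixel columns grow to the right and rows downward; lengths in m; the calibration is good to about 2 mm. A picture is of the moment at which its call begins. There is no depth.
- env.sign_off(): hands the job in, once; it reports no verdict.
The state is a dict: "time_s": time; "qpos": joint angles; "joint_velocities": joint speeds; "effort": joint torques, N m; "tool_pos": TCP position; "tool_rot": TCP orientation; "force": force on the tool from outside, world axes, zero at the start; "wrist_torque": the same for the moment, N m; "grip_width": finger opening in m.
Only numpy, scipy, OpenCV 4.12 (cv2) and the standard library are available. Lean on these libraries where they do the work, as an engineer would, in place of code of your own. Each camera call takes 0.05 s, during which the arm holds its last target.

## Task

Set up the specimen stand for the next bone: slide the loose V-rest along its slotted holes until the white line on its foot is in line with the red marker tab (not the blue one), then lock it with the flat screwdriver by turning the slotted brass screw a quarter turn clockwise to its stop. Do not turn the screw with the fingers. Finish with the screwdriver standing upright, fully down in the large hole of the wooden tool block, the V-rest still on its mark, and leave the bone, the magnifier and the box of vertebrae where they are.

Things in the scene. Friction and masses are not known exactly. Their poses are not given: they have to be found in the camera images.
- stand: white board 410 (y) x 140 (x) x 18 mm, fixed; origin at the centre of its underside, x away from the robot at yaw 0. On its -y half a sliding V-rest held by two bolts through two slots; near its +y end a fixed grey V-rest of the same shape (plate at y = +151 mm, top 112 mm above the table). A scale strip with the two marker tabs runs along its -x edge (robot's side)
- v_rest (a joint): sliding aluminium V-rest (m): grows along the stand's +y, range -0.045 to 0.045; slides stiffly (about 3 N), stays where left. Foot 100 mm wide, its top 24 mm above the table, from 67 mm on the -y side of its white line to 85 mm on the +y side; on the +y end stands the upright plate, 12 mm thick (y), 92 mm wide (x), top 118 mm above the table, a wide V notch between two horns
- rest_pointer (a point): outer end of the white line (3 mm wide, on a black patch) on the sliding foot, at the foot's edge on the -x side (the scale side), at its upper face; axes as the stand. Its y along the stand is what must agree with the red tab
- rest_horn (a point): on the sliding V-rest's horn on the -x side, 12 mm below the horn's top, mid-thickness; the horn is 18 mm wide (stand x), 12 mm thick (stand y) and can be pinched from above across its thickness; it lies 79 mm in +y from the white line. Axes as the stand
- red_tab_mark (a point): red marker tab (10 x 16 mm, 4 mm high, fixed) on the scale strip, this point on the middle of its white centre line's inner end; axes as the stand. The white line of the V-rest belongs at the same stand y as this point
- blue_tab_mark (a point): blue marker tab of the same shape, left from another specimen; not to be used
- screw_slot (a point): centre of the top of the slot in the brass lock screw's head (30 mm diameter, 10 mm high above the foot); 34 mm above the table. The slot runs along this point's own x, which turns with the screw; it is closed at its ends, 16 mm long, 4 mm wide (7 mm at the bevelled top), 6 mm deep. The screw turns but stays in its place on the board
- lock_screw (a joint): turn of the lock screw (rad): grows clockwise seen from above; 0 is fully loose (slot across the board, along the stand's x), 1.571 is the stop, fully locked (slot along the stand's y). Friction about 0.15 N m; it stays where it is left
- driver_grip (a point): centre of the screwdriver's orange handle, 95 mm long, 30 x 30 mm square; the tool is 167 mm long, 0.16 kg. x points along the tool from handle to blade, y along the blade's width (square to one pair of handle faces), z up at the start, when the tool lies flat, blade towards the stand (robot's left), this point 15 mm above the table
- driver_tip (a point): middle of the end of the screwdriver's flat blade, 119.5 mm from the handle's centre along the tool's x. The blade is 12 mm wide (y) and 2.2 mm thick (z); the steel shank is 10 mm in diameter; shank and blade together stand 72 mm out of the handle's front face
- tool_block_hole0 (a point): mouth of the large hole at the middle of the wooden tool block's top, 76 mm above the table: round, 18 mm in diameter, vertical, through to the table. Block 76 x 100 mm, fixed. When the tool is fully down its handle's front face rests on the block's top: handle centre 123.5 mm, blade 4 mm above the table. Two small holes beside it are too narrow
- humerus_mid (a point): brown arm bone, 270 mm long, 35 to 40 mm high, this point at its middle; lies beyond the stand; leave alone
- lens (a point): magnifier with a round steel rim of 80 mm and a black handle, 12 to 18 mm high, this point at the lens centre; leave alone
- box_mid (a point): open buff cardboard box 120 x 160 x 35 mm with three vertebrae, this point at its centre; leave alone
Things that resemble listed ones, but are neither listed nor needed, are in the scene too. There is more than one size of the part that bears driver_grip; the job needs the middle-sized. Several things look just like the part that bears tool_block_hole0: the one meant starts farthest from the robot's base.

How it is judged (in metres and radians):
On the way, in this order (a step that is already met when the one before it is completed fails the run):
1. the V-rest's white line is in line with the red tab (within 3 mm) while the lock screw is still loose (y of rest_pointer in the frame of red_tab_mark between -0.003 and 0.003 m and value of joint lock_screw below 0.5 rad), for 0.3 s.
2. the lock screw is turned to its stop with the screwdriver in its slot (value of joint lock_screw above 1.47 rad and contact force between screwdriver and lock_screw above 0.3 N), for 0.05 s.
At the end, for the whole second after the job is handed in: the V-rest's white line within 3 mm of the red tab along the board; the lock screw within 0.1 rad of its stop; the screwdriver at rest, upright blade-down in the block's large hole with its handle within 4 mm of resting on the block (y of rest_pointer in the frame of red_tab_mark between -0.003 and 0.003 m and value of joint lock_screw above 1.47 rad and horizontal distance between each of driver_grip, driver_tip and tool_block_hole0 below 0.008 m and height (world z) of driver_grip below 0.128 m and height (world z) of driver_tip below 0.012 m and linear speed of screwdriver below 0.02 m/s); the robot touches nothing.
It fails at once if the screw is touched by the fingers (contact force between the fingers and lock_screw above 1 N).
It fails at once if the bone, the magnifier or the box is moved more than 25 mm (distance of any of humerus_mid, lens, box_mid from where it was at the start of the episode above 0.025 m).
It also fails if it takes over 72 s, if anything falls off the work surface, if the arm or the gripper's body presses on something with over 40 N, if the wrist force passes 120 N, or if a joint passes its speed limit or range.

## Working session

There is one attempt and no reset: what is moved stays moved. The work goes in short steps, Python scripts to look and compute and a shell command to move; the robot and the scene stay as the last step left them, time stands still between calls to the robot, and variables do not carry over. Pictures are saved under pics/ and viewed, and the job is handed in when it is done.

```bash
ls; mkdir -p pics
python3 - <<'E'
from cell import env, viewer
import cv2
print(env.get_obs())
for n in("scene","top"):
    c=viewer.read_camera(n)
    print(n,c["fx"],c["fy"],c["cx"],c["cy"],c["view"])
    cv2.imwrite(f"pics/{n}0.png",c["frame"][:,:,::-1])
E
```

```text
pics
{'time_s': 0.0, 'qpos': array([66.8108053 , 18.43761168, -4.01676341, 83.17610347,  1.29698341,
       78.54170974, -3.26118708]), 'joint_velocities': array([ 0.02500478, -0.08249621,  0.10048171,  0.07323689, -0.08074838,
       -0.01685692,  0.09473966]), 'effort': array([ 2.99601033e-04, -4.91286242e+01, -4.04215157e-01, -3.12530386e+01,
       -6.40545739e-02,  4.34926932e-02,  1.50933452e-04]), 'tool_pos': array([ 0.26407043, -0.59331867,  0.22146759]), 'tool_rot': array([ 1.79992548e+02,  1.10061870e-01, -6.60006584e+01]), 'force': array([-0.70119258, -0.16895987, -0.26601028]), 'wrist_torque': array([0.0011269 , 0.0143361 , 0.04459235]), 'grip_width': 0.08696762303664443}
scene 463.80458260901423 463.80458260901423 277.0608976084094 212.48719837125864 [[ 3.10033071e-01  9.50725480e-01 -7.45987529e-04 -1.91526806e-01]
 [ 6.37187768e-01 -2.08370147e-01 -7.42006489e-01 -2.63138464e-01]
 [-7.05599917e-01  2.29571216e-01 -6.70392284e-01  1.71002986e+00]
 [ 0.00000000e+00  0.00000000e+00  0.00000000e+00  1.00000000e+00]]
top 468.8352477121166 468.8352477121166 276.42927510550606 202.36125791984335 [[-0.01607885 -0.9997136  -0.01772526  0.03802146]
 [-0.981269    0.01918084 -0.19168527  0.57407735]
 [ 0.19197036  0.01431117 -0.98129637  1.64434136]
 [ 0.          0.          0.          1.        ]]
```

View pics/scene0.png

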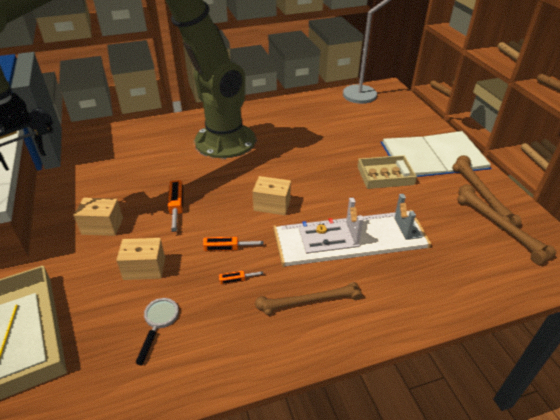

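View pics/top0.png

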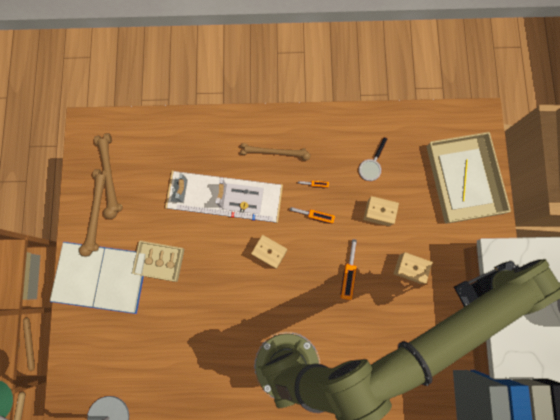

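The top view shows the middle-sized driver at about (312,216). The blocks are at (268,251), (381,210) and (415,268), and the stand is around (225,197). I'll zoom in on these.

```bash
cat > h.py <<'E'
from cell import env, viewer
import cv2, numpy as np
def cam(n): return viewer.read_camera(n)
def ray(c,u,v,z):
    V=c["view"];R=V[:3,:3];t=V[:3,3];o=-R.T@t
    d=R.T@np.array([(u-c["cx"])/c["fx"],(v-c["cy"])/c["fy"],1.])
    return o+d*(z-o[2])/d[2]
def proj(c,p):
    q=c["view"][:3,:3]@np.array(p)+c["view"][:3,3]
    return c["fx"]*q[0]/q[2]+c["cx"],c["fy"]*q[1]/q[2]+c["cy"]
def crop(c,x0,y0,w,h,s,name):
    im=c["frame"][y0:y0+h,x0:x0+w,::-1]
    cv2.imwrite("pics/"+name,cv2.resize(im,None,fx=s,fy=s,interpolation=cv2.INTER_CUBIC))
E
python3 - <<'E'
from h import *
t=cam("top");s=cam("scene")
crop(t,160,165,130,65,6,"t_stand.png")
crop(s,265,190,170,80,4.7,"s_stand.png")
crop(t,285,170,140,110,5.5,"t_drv.png")
crop(s,70,170,230,120,3.4,"s_drv.png")
for u,v in((268,251),(381,210),(415,268)):
    p=ray(t,u,v,.076);print(p,np.hypot(*p[:2]))
E
```

```text
[0.39724575 0.0599138  0.076     ] 0.40173853377748503
[ 0.53577478 -0.34400706  0.076     ] 0.636706737380595
[ 0.32933266 -0.44949959  0.076     ] 0.5572341374423924
```

View pics/t_stand.png

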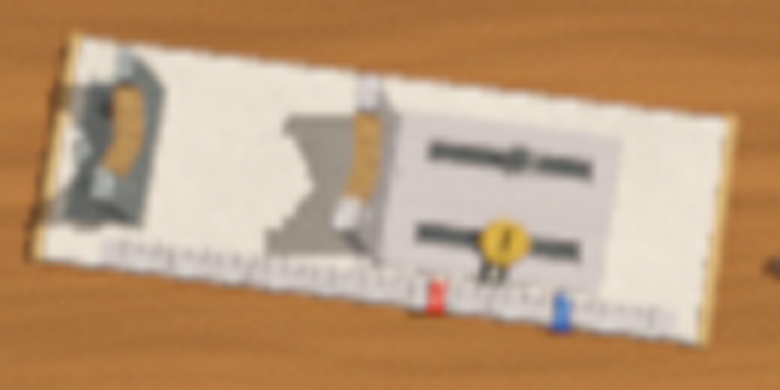

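View pics/s_stand.png

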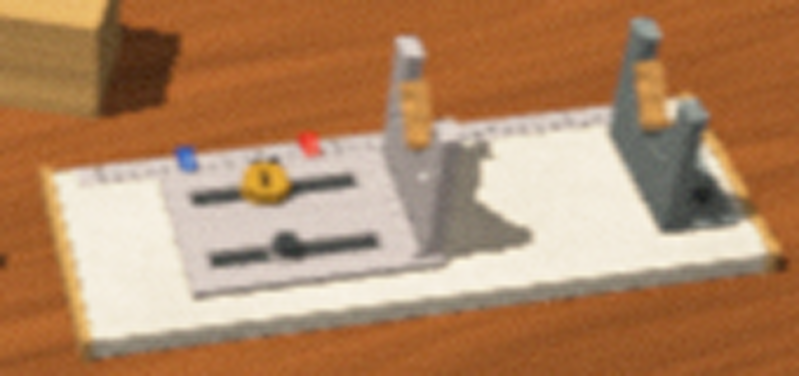

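View pics/t_drv.png

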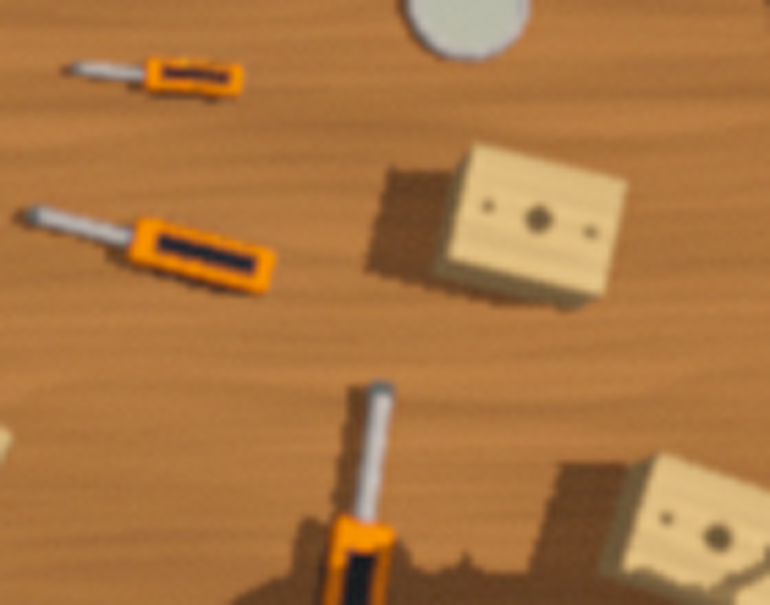

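View pics/s_drv.png

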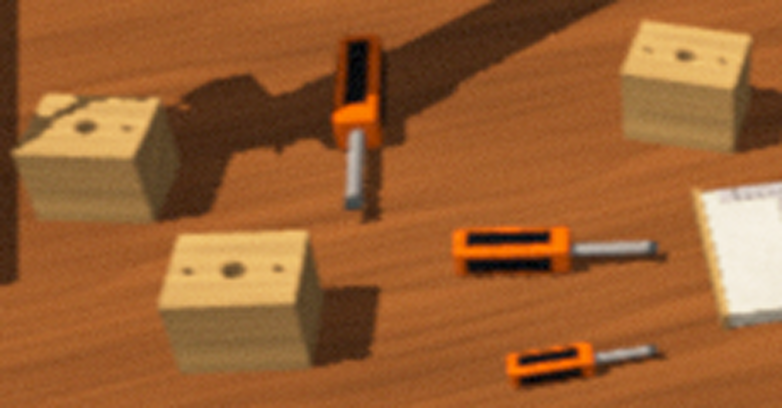

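```bash
cat >> h.py <<'E'
def tri(c1,p1,c2,p2):
    A=[];b=[]
    for c,(u,v) in((c1,p1),(c2,p2)):
        P=c["view"][:3];x=(u-c["cx"])/c["fx"];y=(v-c["cy"])/c["fy"]
        for r in(x*P[2]-P[0],y*P[2]-P[1]): A.append(r[:3]);b.append(-r[3])
    return np.linalg.lstsq(np.array(A),np.array(b),rcond=None)[0]
def comps(c,lo,hi,mn=4,box=None):
    h=cv2.cvtColor(c["frame"],cv2.COLOR_RGB2HSV)
    m=cv2.inRange(h,np.array(lo),np.array(hi))
    if box: 
        k=np.zeros_like(m);k[box[1]:box[3],box[0]:box[2]]=1;m*=k
    n,l,st,ce=cv2.connectedComponentsWithStats(m)
    return [(ce[i].round(2),st[i].tolist(),np.argwhere(l==i)[:,::-1]) for i in range(1,n) if st[i,4]>=mn]
E
python3 - <<'E'
from h import *
t=cam("top");s=cam("scene")
bt=(160,165,290,235);bs=(265,185,440,270)
for nm,lo,hi,z in(("red",(0,170,120),(5,255,255),.022),("blue",(105,120,100),(125,255,255),.022),("brass",(18,150,120),(30,255,255),.034)):
    print(nm)
    for n,c,b in(("t",t,bt),("s",s,bs)):
        for q in comps(c,lo,hi,4,b): print(n,q[0],q[1],ray(c,*q[0],z).round(4))
print("orange")
for n,c,b in(("t",t,(280,170,360,240)),("s",s,(195,230,280,290))):
    for q in comps(c,(4,180,150),(16,255,255),15,b): print(n,q[0],q[1],ray(c,*q[0],.03).round(4), cv2.minAreaRect(q[2].astype(np.float32)))
f=lambda X,Y:(160+(X+.5)/6-.5,165+(Y+.5)/6-.5)
for nm,p,z in(("c-xL",(38,262),.018),("c-xR",(703,345),.018),("c+xL",(73,37),.018),("c+xR",(735,117),.018),("horn-x",(348,215),.118),("horn+x",(369,92),.118),("patch",(492,270),.024)):
    print(nm,np.round(f(*p),1),ray(t,*f(*p),z).round(4))
crop(t,220,190,60,40,12,"t_z.png")
crop(s,285,205,80,50,9,"s_z.png")
g=lambda X,Y:(285+(X+.5)/5.5-.5,170+(Y+.5)/5.5-.5)
for nm,p,z in(("hole",(539,218),.076),("tip",(28,215),.015),("hA",(203,255),.03)): print(nm,ray(t,*g(*p),z).round(4))
k=lambda X,Y:(70+(X+.5)/3.4-.5,170+(Y+.5)/3.4-.5)
for nm,p,z in(("hole",(233,270),.076),("tip",(657,247),.015)): print(nm,ray(s,*k(*p),z).round(4))
E
```

```text
red
s [330.12 219.38] [329, 218, 4, 4, 8] [0.5331 0.1917 0.022 ]
blue
t [253. 217.] [253, 215, 1, 5, 5] [0.5281 0.1154 0.022 ]
s [303.6 222.8] [303, 222, 2, 3, 5] [0.5226 0.1125 0.022 ]
brass
t [243.38 205.32] [240, 203, 8, 6, 34] [0.5702 0.1497 0.034 ]
s [321.03 228.64] [317, 225, 10, 8, 64] [0.5723 0.1462 0.034 ]
orange
t [320.11 183.31] [311, 180, 19, 8, 75] [ 0.6485 -0.1349  0.03  ] ((319.9794006347656, 183.2676239013672), (18.40715980529785, 6.672595977783203), 4.39870548248291)
t [322.58 214.56] [309, 209, 27, 13, 86] [ 0.531  -0.1399  0.03  ] ((321.4705810546875, 215.61767578125), (26.92145538330078, 8.731282234191895), 14.03624439239502)
s [236.16 260.22] [195, 230, 85, 60, 4037] [ 0.6105 -0.112   0.03  ] ((237.0, 259.5), (83.99998474121094, 58.99999237060547), -0.0)
c-xL [165.9 208.2] [0.5678 0.4393 0.018 ]
c-xR [276.8 222.1] [0.5081 0.0284 0.018 ]
c+xL [171.8 170.8] [0.7113 0.4214 0.018 ]
c+xR [282.1 184.1] [0.6512 0.0061 0.018 ]
horn-x [217.6 200.4] [0.5735 0.2329 0.118 ]
horn+x [221.1 179.9] [0.6471 0.2211 0.118 ]
patch [241.6 209.6] [0.5563 0.1573 0.024 ]
hole [ 0.5385 -0.3498  0.076 ]
tip [ 0.5579 -0.0203  0.015 ]
hA [ 0.5259 -0.1358  0.03  ]
hole [ 0.5352 -0.3512  0.076 ]
tip [ 0.5549 -0.0214  0.015 ]
```

View pics/t_z.png

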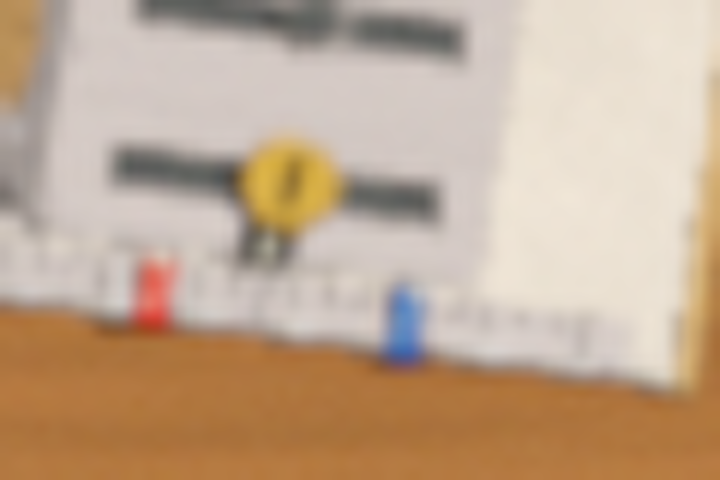

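View pics/s_z.png

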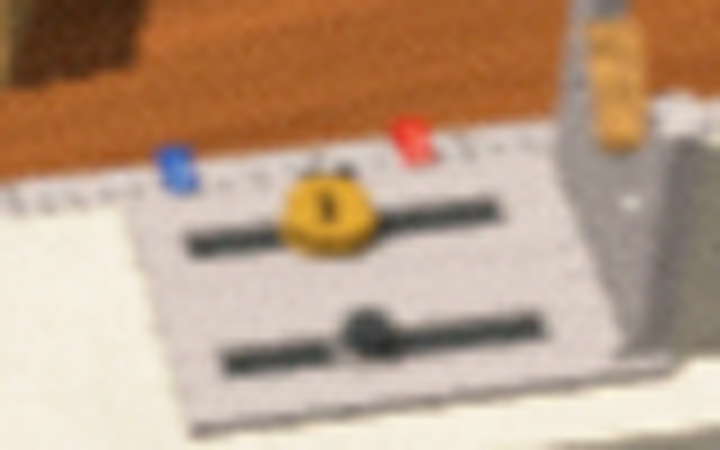

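Run:
```python
from h import *
t=cam("top");s=cam("scene")
yaw=np.deg2rad(-8.25);Y=np.array([-np.sin(yaw),np.cos(yaw),0]);X=np.array([np.cos(yaw),np.sin(yaw),0])
def cen(c,ch,b,th):
    f=c["frame"][b[1]:b[3],b[0]:b[2]].astype(float)
    o=[k for k in range(3) if k!=ch]
    w=np.clip(f[:,:,ch]-f[:,:,o].max(2)-th,0,None)
    yy,xx=np.mgrid[b[1]:b[3],b[0]:b[2]];return (w*xx).sum()/w.sum(),(w*yy).sum()/w.sum()
r={}
for nm,ch,bt,bs,z in(("red",0,(229,210,237,219),(326,217,335,225),.022),("blue",2,(249,212,258,222),(300,219,309,228),.022)):
    a=cen(t,ch,bt,50);b=cen(s,ch,bs,90)
    p,q=ray(t,*a,z),ray(s,*b,z);print(nm,a,b,p.round(4),q.round(4),tri(t,a,s,b).round(4),"sy",p@Y,q@Y)
f=lambda X_,Y_:(220+(X_+.5)/12-.5,190+(Y_+.5)/12-.5)
for nm,q,z in(("line",(266,245),.024),("slot",(291,180),.034),("head",(290,184),.034),("bolt2",(305,22),.024)):
    p=ray(t,*f(*q),z);print(nm,p.round(4),"sx",p@X,"sy",p@Y)
g=lambda X_,Y_:(285+(X_+.5)/9-.5,205+(Y_+.5)/9-.5)
for nm,q,z in(("slot",(328,207),.034),("head",(327,208),.034)):
    p=ray(s,*g(*q),z);print("s",nm,p.round(4),"sy",p@Y)
crop(t,205,170,40,50,12,"t_h.png")
crop(s,335,190,40,50,12,"s_h.png")
```

```text
red (np.float64(232.3416572077185), np.float64(214.9466515323496)) (np.float64(330.1587878787879), np.float64(219.56848484848484)) [0.5372 0.1916 0.022 ] [0.5338 0.1915 0.022 ] [0.5365 0.1907 0.0247] sy 0.26670291948268154 0.2660785998150003
 ** On entry to DLASCL parameter number  4 had an illegal value
 ** On entry to DLASCL parameter number  4 had an illegal value<stdin>:8: RuntimeWarning: invalid value encountered in scalar divide
Traceback (most recent call last):
  File "h.py", line 19, in tri
    return np.linalg.lstsq(np.array(A),np.array(b),rcond=None)[0]
           ~~~~~~~~~~~~~~~^^^^^^^^^^^^^^^^^^^^^^^^^^^^^^^^^^^^
numpy.linalg.LinAlgError: SVD did not converge in Linear Least Squares
```

Run:
```python
from h import *
t=cam("top");s=cam("scene")
yaw=np.deg2rad(-8.25);Y=np.array([-np.sin(yaw),np.cos(yaw),0]);X=np.array([np.cos(yaw),np.sin(yaw),0])
f=lambda X_,Y_:(220+(X_+.5)/12-.5,190+(Y_+.5)/12-.5)
for nm,q,z in(("line",(266,245),.024),("slot",(291,180),.034),("head",(290,184),.034),("bolt2",(305,22),.024)):
    p=ray(t,*f(*q),z);print(nm,p.round(4),"sx",p@X,"sy",p@Y)
g=lambda X_,Y_:(285+(X_+.5)/9-.5,205+(Y_+.5)/9-.5)
for nm,q,z in(("slot",(328,207),.034),("head",(327,208),.034)):
    p=ray(s,*g(*q),z);print("s",nm,p.round(4),"sy",p@Y)
crop(t,205,170,40,50,12,"t_h.png")
crop(s,335,190,40,50,12,"s_h.png")
```

```text
line [0.5549 0.1568 0.024 ] sx 0.5266091378971888 sy 0.23480072495068738
slot [0.5731 0.1482 0.034 ] sx 0.5459275095169828 sy 0.22890524697779524
head [0.5719 0.1485 0.034 ] sx 0.5446547146775315 sy 0.22903394485944245
bolt2 [0.6248 0.1446 0.024 ] sx 0.5975805616927075 sy 0.2327353174870909
s slot [0.5682 0.1477 0.034 ] sy 0.22775068254621078
s head [0.5685 0.1473 0.034 ] sy 0.2273300664112094
```

View pics/t_h.png

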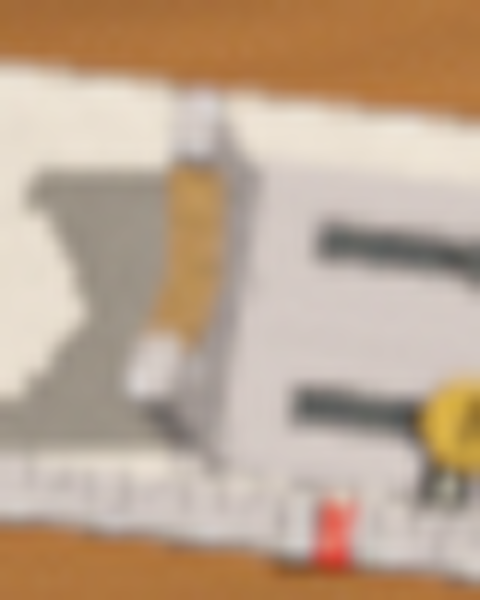

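View pics/s_h.png

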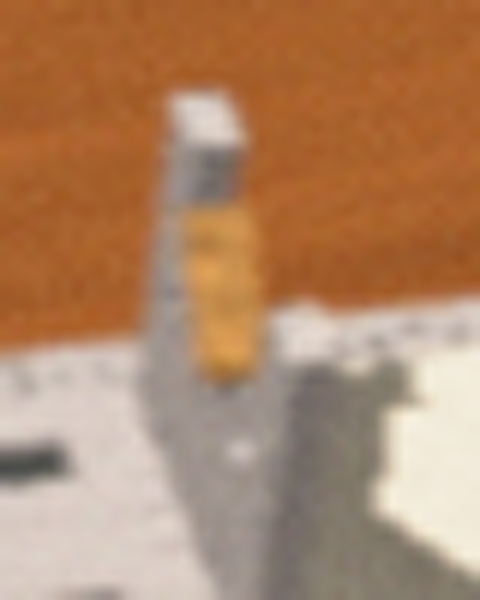

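Run:
```python
from h import *
t=cam("top");s=cam("scene")
yaw=np.deg2rad(-8.25);Y=np.array([-np.sin(yaw),np.cos(yaw),0]);X=np.array([np.cos(yaw),np.sin(yaw),0])
p=ray(t,217.2,199.7,.118);q=ray(s,351.6,199.1,.118);r=tri(t,(217.2,199.7),s,(351.6,199.1))
for v in(p,q,r):print(v.round(4),v@X,v@Y)
h=(p+q)/2
o=env.get_obs();tp=o["tool_pos"]
from scipy.spatial.transform import Rotation as R
T=R.from_euler("xyz",o["tool_rot"],degrees=True)
print("delta tool",T.inv().apply(np.r_[h[:2],.2]-tp), "yaw now",o["tool_rot"])
```

```text
[0.5761 0.2342 0.118 ] 0.5364924488152019 0.3144716752496429
[0.5685 0.2331 0.118 ] 0.5291430415178273 0.3122600775079859
[0.5743 0.2317 0.1234] 0.5350812542054452 0.31175596399659355
delta tool [-0.63073893 -0.61790848  0.02248356] yaw now [ 1.79996447e+02 -6.09536780e-03 -6.60005465e+01]
```

```bash
R='[[-0.125,-0.125,0,0,0,0],[-0.25,-0.25,0,0,0,0],[-0.375,-0.375,0,0,0,0],[-0.5,-0.5,0,0,0,0],[-0.625,-0.625,0,0,0,0],[-0.75,-0.75,0,0,0,0],[-0.875,-0.875,0,0,0,0],[-1,-1,0,0,0,0]]'; python3 -m pendant '[[-0.125,-0.125,0,0,0,0],[-0.25,-0.25,0,0,0,0],[-0.375,-0.375,0,0,0,0],[-0.5,-0.5,0,0,0,0],[-0.625,-0.625,0,0,0,0],[-0.75,-0.75,0,0,0,0],[-0.875,-0.875,0,0,0,0],[-1,-1,0,0,0,0]]' 50
```

```text
time_s: 1.6
tool_pos: [0.3154, -0.4607, 0.2226]
tool_rot: [180.0, -0.0, -66.0]
force: [0.2, 0.1, -0.2]
grip_width: 0.0499
```

```bash
python3 -m pendant '[[-0.125,-0.125,0,0,0,0],[-0.25,-0.25,0,0,0,0],[-0.375,-0.375,0,0,0,0],[-0.5,-0.5,0,0,0,0],[-0.625,-0.625,0,0,0,0],[-0.75,-0.75,0,0,0,0],[-0.875,-0.875,0,0,0,0],[-1,-1,0,0,0,0]]'
python3 -m pendant '[[-0.125,-0.125,0,0,0,0],[-0.25,-0.25,0,0,0,0],[-0.375,-0.375,0,0,0,0],[-0.5,-0.5,0,0,0,0],[-0.625,-0.625,0,0,0,0],[-0.75,-0.75,0,0,0,0],[-0.875,-0.875,0,0,0,0],[-1,-1,0,0,0,0]]'
python3 -m pendant '[[-0.125,-0.125,0,0,0,0],[-0.25,-0.25,0,0,0,0],[-0.375,-0.375,0,0,0,0],[-0.5,-0.5,0,0,0,0],[-0.625,-0.625,0,0,0,0],[-0.75,-0.75,0,0,0,0],[-0.875,-0.875,0,0,0,0],[-1,-1,0,0,0,0]]'
python3 -m pendant '[[-0.125,-0.125,0,0,0,0],[-0.25,-0.25,0,0,0,0],[-0.375,-0.375,0,0,0,0],[-0.5,-0.5,0,0,0,0],[-0.625,-0.625,0,0,0,0],[-0.75,-0.75,0,0,0,0],[-0.875,-0.875,0,0,0,0],[-1,-1,0,0,0,0]]'
```

```text
time_s: 2.6
tool_pos: [0.3661, -0.3287, 0.2226]
tool_rot: [180.0, -0.0, -66.0]
force: [0.3, -0.0, 0.3]
grip_width: 0.0503
time_s: 3.6
tool_pos: [0.4168, -0.1967, 0.2225]
tool_rot: [180.0, -0.0, -66.0]
force: [0.1, 0.7, -0.7]
grip_width: 0.05
time_s: 4.6
tool_pos: [0.4674, -0.0646, 0.2226]
tool_rot: [-180.0, -0.0, -66.0]
force: [-0.0, -0.1, 0.7]
grip_width: 0.0499
time_s: 5.6
tool_pos: [0.5179, 0.0674, 0.2225]
tool_rot: [-180.0, 0.0, -66.0]
force: [-0.1, 0.1, 0.4]
grip_width: 0.0499
```

```bash
python3 -m pendant '[[-0.125,-0.125,0.04,0,0,0.05],[-0.25,-0.25,0.08,0,0,0.1],[-0.375,-0.375,0.12,0,0,0.15],[-0.5,-0.5,0.16,0,0,0.2],[-0.625,-0.625,0.2,0,0,0.25],[-0.75,-0.75,0.24,0,0,0.3],[-0.875,-0.875,0.32,0,0,0.358],[-1,-1,0.4,0,0,0.358]]' 50
cat >> h.py <<'E'
from scipy.spatial.transform import Rotation as Ro
def dt(target):
    o=env.get_obs();T=Ro.from_euler("xyz",o["tool_rot"],degrees=True)
    return (T.inv().apply(np.array(target)-o["tool_pos"])/.1).round(3)
E
python3 - <<'E'
from h import *
print(env.get_obs()["qpos"].round(1),env.get_obs()["tool_rot"]);print(dt([.5735,.2336,.087]))
E
```

```text
time_s: 6.6
tool_pos: [0.5686, 0.1994, 0.1822]
tool_rot: [180.0, -0.0, -98.2]
force: [0.7, 0.3, 0.2]
grip_width: 0.05
[  12.3   18.5  -41.5   92.2   12.6   74.2 -129.4] [ 1.79999198e+02 -1.76245102e-03 -9.81859574e+01]
[-0.346  0.001  0.952]
```

```bash
python3 -m pendant '[[-0.15,0,0.1,0,0,0],[-0.3,0,0.2,0,0,0],[-0.34,0,0.3,0,0,0],[-0.34,0,0.45,0,0,0],[-0.34,0,0.6,0,0,0],[-0.34,0,0.75,0,0,0],[-0.34,0,0.9,0,0,0],[-0.34,0,0.94,0,0,0]]' 50
python3 - <<'E'
from h import *
print(dt([.5735,.2336,.087]))
t=cam("top");s=cam("scene");crop(t,190,165,80,70,7,"t1.png");crop(s,300,150,120,100,6,"s1.png")
E
```

```text
time_s: 7.6
tool_pos: [0.5726, 0.2314, 0.087]
tool_rot: [179.9, -0.1, -98.2]
force: [0.2, 0.1, 0.5]
grip_width: 0.05
[-0.023 -0.006 -0.   ]
```

View pics/s1.png

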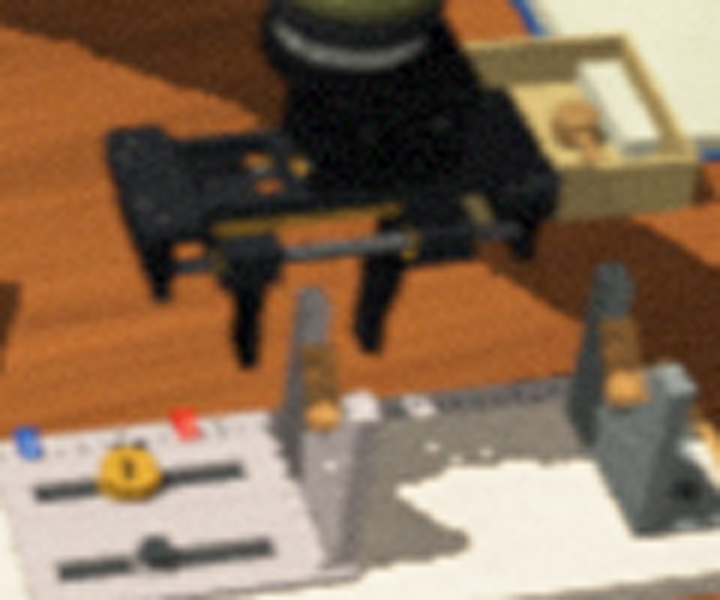

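View pics/t1.png

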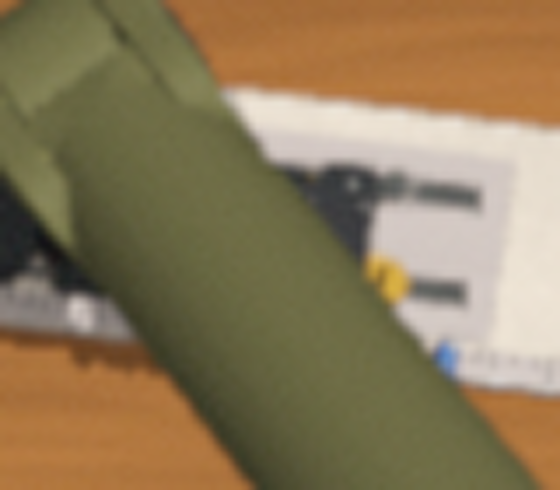

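Run:
```python
from h import *
s=cam("scene");o=env.get_obs();Y=np.array([.1435,.9897,0]);X=np.array([.9897,-.1435,0])
for k in(-.03,.03):
  for j in (-.01,.01):
    u=proj(s,o["tool_pos"]+k*Y+j*X);print((u[0]-300)*6,(u[1]-150)*6)
```

```text
237.31004222729666 342.8383273984638
248.92975879075834 371.012557364737
360.71313652240065 328.39680574213367
373.65798933003146 356.24370529154214
```

```bash
python3 -m pendant '[[0,0,0,0,0,0],[0,0,0,0,0,0],[0,0,0,0,0,0],[0,0,0,0,0,0],[0,0,0,0,0,0],[0,0,0,0,0,0],[0,0,0,0,0,0],[0,0,0,0,0,0]]' 5 25
python3 - <<'E'
from h import *
s=cam("scene");crop(s,280,170,120,90,6,"s2.png");p=env.get_obs()["tool_pos"];print(p@[.1435,.9897,0],p@[.9897,-.1435,0])
E
```

```text
time_s: 8.75
tool_pos: [0.5733, 0.2322, 0.0886]
tool_rot: [-180.0, 0.0, -98.2]
force: [-0.4, 0.8, -0.4]
grip_width: 0.0119
0.31215080311804905 0.5340499597295337
```

View pics/s2.png

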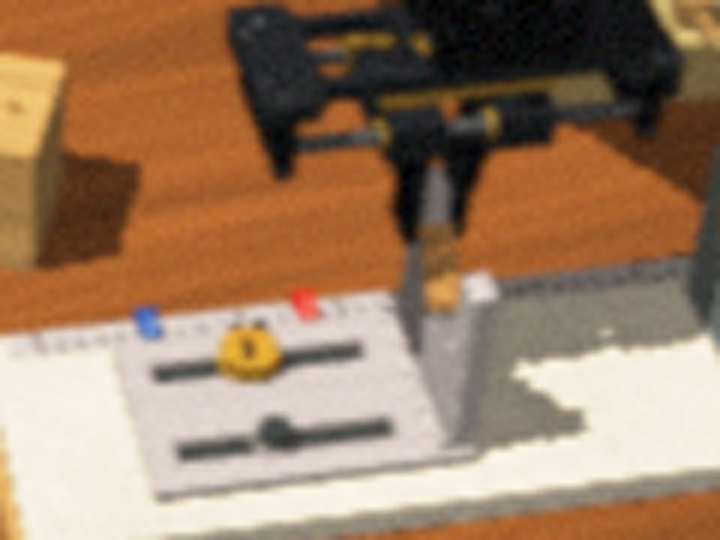

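```bash
python3 -m pendant '[[-0.05,0,0,0,0,0],[-0.1,0,0,0,0,0],[-0.15,0,0,0,0,0],[-0.2,0,0,0,0,0],[-0.25,0,0,0,0,0],[-0.3,0,0,0,0,0],[-0.32,0,0,0,0,0],[-0.32,0,0,0,0,0]]' 5 25
python3 - <<'E'
from h import *
s=cam("scene");crop(s,295,200,70,50,11,"s3.png");t=cam("top");crop(t,215,180,65,50,11,"t3.png");p=env.get_obs()["tool_pos"];print(p@[.1435,.9897,0],p@[.9897,-.1435,0])
E
```

```text
time_s: 9.8
tool_pos: [0.578, 0.2643, 0.0886]
tool_rot: [-180.0, 0.1, -98.2]
force: [-0.9, -1.5, 3.2]
grip_width: 0.0119
0.34451104025998536 0.5341943386194761
```

View pics/s3.png

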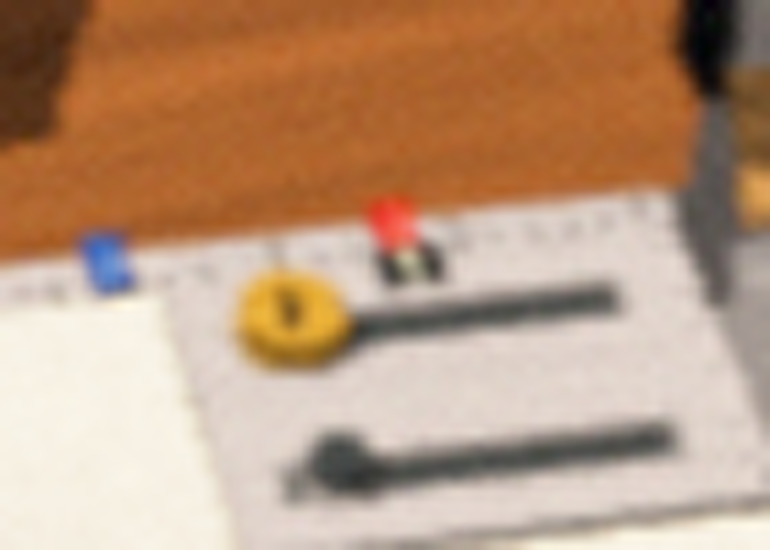

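View pics/t3.png

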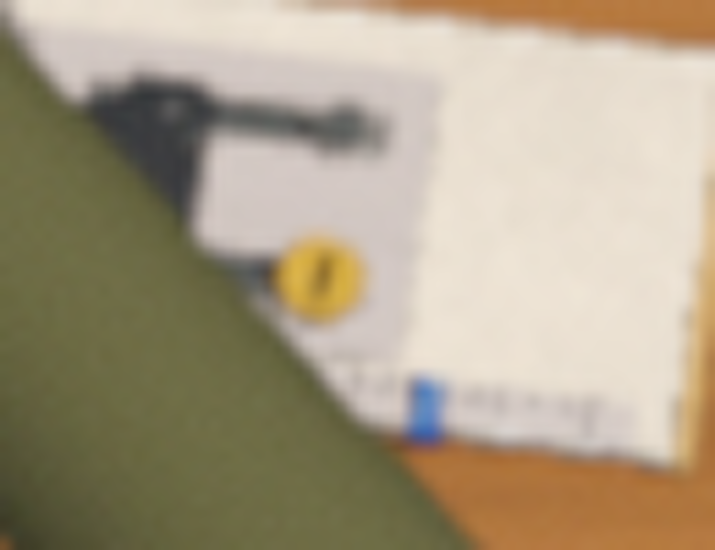

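Run:
```python
from h import *
s=cam("scene");Y=np.array([.1435,.9897,0]);X=np.array([.9897,-.1435,0])
c=lambda a,b:(295+(a+.5)/11-.5,200+(b+.5)/11-.5)
for nm,q,z in(("line",(408,262),.024),("line in",(400,245),.024),("red",(393,222),.022),("redtop",(385,205),.022),("redin",(397,243),.022)):
    p=ray(s,*c(*q),z);print(nm,p.round(4),p@X,p@Y)
crop(s,322,212,22,18,34,"s4.png")
```

```text
line [0.5521 0.1882 0.024 ] 0.5193702280791087 0.2655159742880974
line in [0.5454 0.1888 0.024 ] 0.5126483634538048 0.2651068581358884
red [0.5346 0.1915 0.022 ] 0.5015940793047202 0.26624767772130464
redtop [0.5277 0.1921 0.022 ] 0.4947426839360245 0.26583429954437054
redin [0.5425 0.1893 0.022 ] 0.5097216512017342 0.2652139823570322
```

View pics/s4.png

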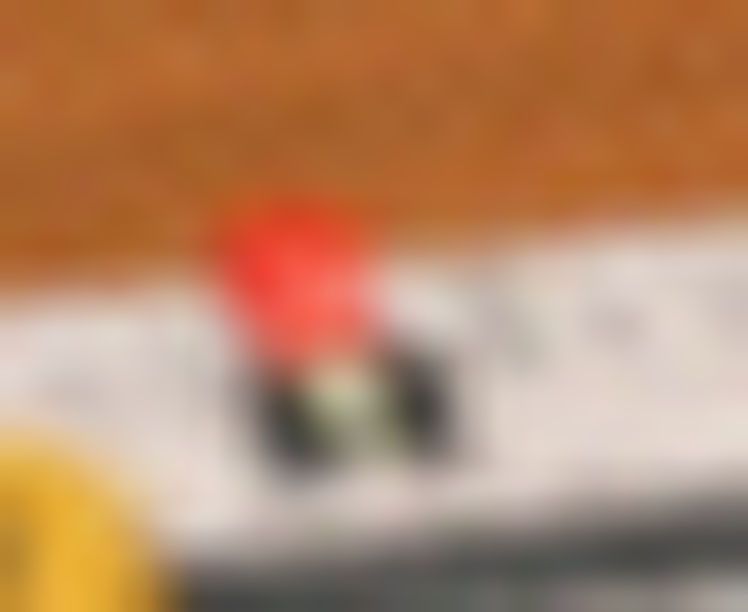

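```bash
python3 -m pendant '[[0,0,0,0,0,0],[0,0,0,0,0,0],[0,0,-0.1,0,0,0],[0,0,-0.25,0,0,0],[0,0,-0.45,0,0,0],[0,0,-0.65,0,0,0],[0.1,0,-0.85,0,0,0],[0.2,0.1,-1,0,0,0]]' 45 25
python3 - <<'E'
from h import *
s=cam("scene");t=cam("top");crop(s,295,200,70,50,11,"s5.png");crop(t,280,175,100,70,7,"t5.png");crop(s,195,225,90,60,8,"s6.png")
cv2.imwrite("raw_t.png",t["frame"][:,:,::-1]);cv2.imwrite("raw_s.png",s["frame"][:,:,::-1])
E
```

```text
time_s: 10.95
tool_pos: [0.5659, 0.2443, 0.1905]
tool_rot: [-179.9, 0.0, -98.3]
force: [-0.1, 0.2, 1.3]
grip_width: 0.0452
```

View pics/s5.png

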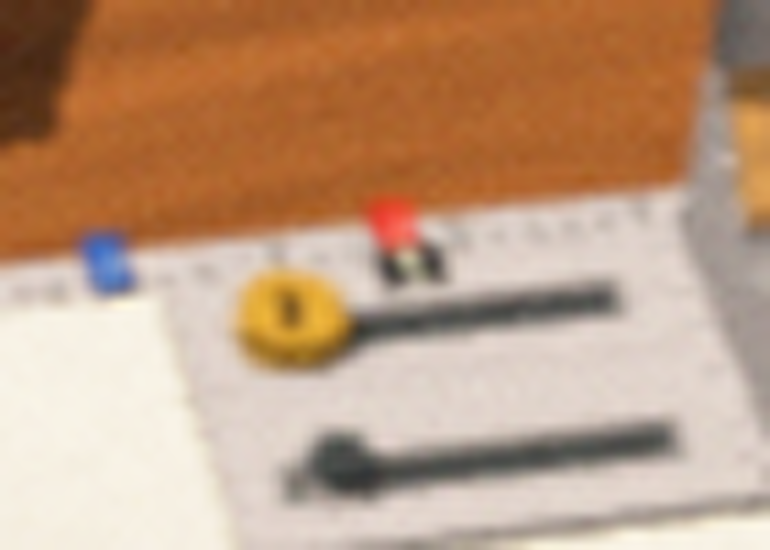

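View pics/t5.png

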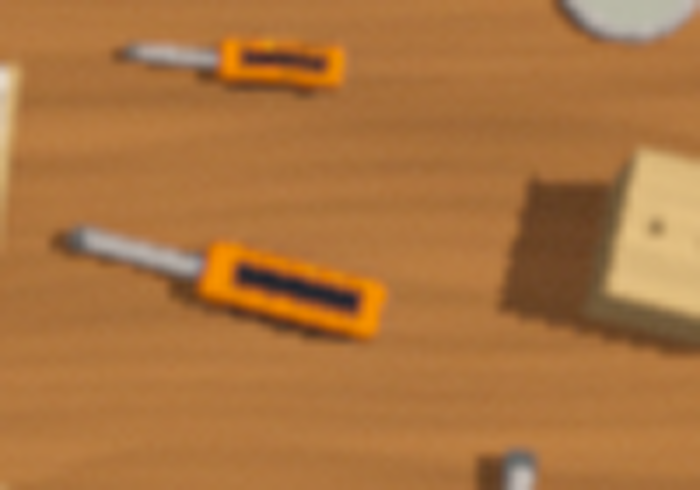

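View pics/s6.png

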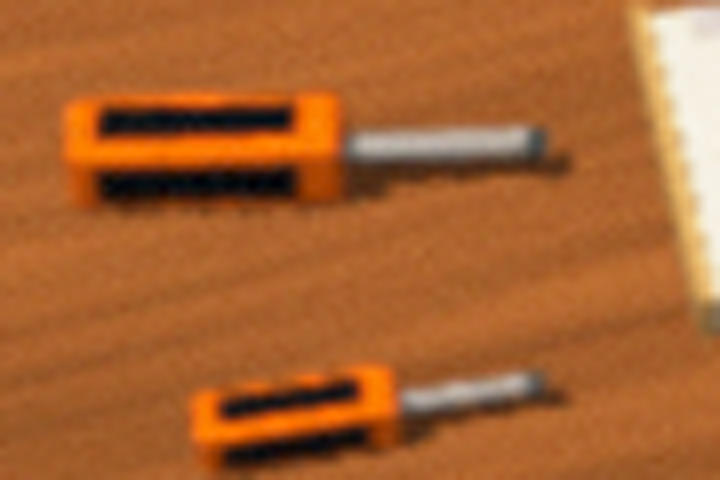

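Run:
```python
from h import *
s=cam("scene");t=cam("top")
c=lambda a,b:(280+(a+.5)/7-.5,175+(b+.5)/7-.5)
d=lambda a,b:(195+(a+.5)/8-.5,225+(b+.5)/8-.5)
def go(cam,f,pts):
    P=[ray(cam,*f(*q),z) for q,z in pts]
    inl=P[0];tip=P[1];v=tip-inl;print("inlay",inl.round(4),"tip",tip.round(4),"len",np.hypot(*v[:2]),"yaw",np.degrees(np.arctan2(v[1],v[0])))
    for p in P[2:]:print(p.round(4))
go(t,c,[((297,287),.03),((72,238),.015),((236,274),.03),((360,301),.03),((209,243),.03),((387,288),.03)])
go(s,d,[((196,121),.03),((543,142),.015),((100,122),.03),((293,120),.03)])
f=s["frame"].astype(int)
```

```text
inlay [ 0.5273 -0.1376  0.03  ] tip [ 0.5583 -0.021   0.015 ] len 0.12072723939044316 yaw 75.12536736720324
[ 0.5348 -0.106   0.03  ]
[ 0.5192 -0.1702  0.03  ]
[ 0.5515 -0.0924  0.03  ]
[ 0.5258 -0.1845  0.03  ]
inlay [ 0.5214 -0.1383  0.03  ] tip [ 0.5546 -0.0226  0.015 ] len 0.12031439341747599 yaw 74.00715986741346
[ 0.5115 -0.1701  0.03  ]
[ 0.5314 -0.1061  0.03  ]
```

```bash
python3 -m pendant '[[0.12,0,0,0,0,-0.06],[0.25,0,0,0,0,-0.12],[0.37,0,0,0,0,-0.18],[0.5,0,0,0,0,-0.25],[0.62,0,0,0,0,-0.31],[0.75,0,0,0,0,-0.37],[0.88,0,0,0,0,-0.43],[1,0,0,0,0,-0.5]]' 60
python3 -m pendant '[[0.12,0.12,0,0,0,0],[0.25,0.25,0,0,0,0],[0.37,0.37,0,0,0,0],[0.5,0.5,0,0,0,0],[0.62,0.62,0,0,0,0],[0.75,0.75,0,0,0,0],[0.88,0.88,0,0,0,0],[1,1,0,0,0,0]]'
cat >> h.py <<'E'
def Rg(jaw,point,tilt):
    """gripper R: x horizontal at yaw jaw, z pointing to yaw 'point', tilt deg from straight down"""
    p,t,j=np.deg2rad([point,tilt,jaw])
    z=np.array([np.sin(t)*np.cos(p),np.sin(t)*np.sin(p),-np.cos(t)]);x=np.array([np.cos(j),np.sin(j),0])
    return Ro.from_matrix(np.c_[x,np.cross(z,x),z])
def rel(Rt,pos):
    o=env.get_obs();T=Ro.from_euler("xyz",o["tool_rot"],degrees=True)
    d=T.inv().apply(np.array(pos)-o["tool_pos"])/.1
    r=(T.inv()*Rt).as_rotvec(degrees=True)/90
    print("shift",d.round(3),"turn",r.round(3)); return d,r
E
python3 - <<'E'
from h import *
R=Rg(-15.3,74.7,50);a=R.as_matrix()[:,2];g=np.array([.5247,-.138,.024])
print(R.as_matrix().round(2),env.get_obs()["qpos"].round(1))
rel(R,g-.061*a)
E
```

```text
time_s: 12.15
tool_pos: [0.5506, 0.1458, 0.1878]
tool_rot: [179.9, 0.0, -53.0]
force: [-0.1, -0.0, 0.8]
grip_width: 0.0599
time_s: 13.15
tool_pos: [0.5302, 0.005, 0.1882]
tool_rot: [180.0, 0.0, -53.4]
force: [0.1, 0.1, -0.4]
grip_width: 0.06
[[ 0.96 -0.17  0.2 ]
 [-0.26 -0.62  0.74]
 [-0.   -0.77 -0.64]] [ 37.6   8.4 -44.3 101.5   6.2  72.5 -61.6]
shift [1.403 1.264 1.25 ] turn [ 0.535 -0.184 -0.396]
```

```bash
python3 -m pendant '[[0.12,0.12,0.03,0.07,-0.02,-0.05],[0.25,0.25,0.06,0.13,-0.046,-0.1],[0.37,0.37,0.1,0.2,-0.07,-0.15],[0.5,0.5,0.14,0.267,-0.092,-0.198],[0.62,0.62,0.18,0.33,-0.115,-0.25],[0.75,0.75,0.22,0.4,-0.138,-0.297],[0.88,0.88,0.26,0.47,-0.16,-0.347],[1,1,0.3,0.535,-0.184,-0.396]]' 60
python3 - <<'E'
from h import *
R=Rg(-15.3,74.7,50);a=R.as_matrix()[:,2];g=np.array([.5247,-.138,.024])
print(env.get_obs()["qpos"].round(1))
rel(R,g-.061*a)
E
```

```text
time_s: 14.15
tool_pos: [0.5098, -0.1356, 0.1581]
tool_rot: [-129.8, -0.1, -15.2]
force: [0.4, -0.1, 0.8]
grip_width: 0.0602
[ 68.4  25.7 -33.7 101.6 -33.1  78.8  33. ]
shift [0.148 1.018 0.261] turn [-0.002  0.     0.001]
```

```bash
python3 -m pendant '[[0.05,0.2,0,0,0,0],[0.08,0.4,0.05,0,0,0],[0.12,0.6,0.1,0,0,0],[0.15,0.8,0.15,0,0,0],[0.15,1,0.2,0,0,0],[0.15,1,0.3,0,0,0],[0.15,1,0.45,0,0,0],[0.15,1,0.55,0,0,0]]' 60
python3 - <<'E'
from h import *
R=Rg(-15.3,74.7,50);a=R.as_matrix()[:,2];g=np.array([.5247,-.138,.024])
rel(R,g+.019*a)
s=cam("scene");t=cam("top");crop(s,150,190,150,110,5,"s7.png");crop(t,280,160,130,100,6,"t7.png")
E
```

```text
time_s: 15.15
tool_pos: [0.5195, -0.1569, 0.0466]
tool_rot: [-129.9, -0.1, -15.0]
force: [-0.1, -1.0, -0.5]
grip_width: 0.0599
shift [0.002 0.048 0.485] turn [-0.001  0.002  0.003]
```

View pics/s7.png

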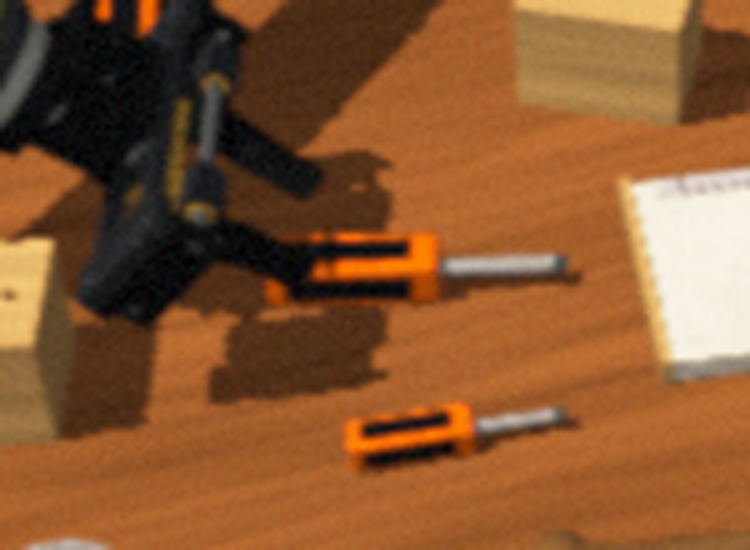

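View pics/t7.png

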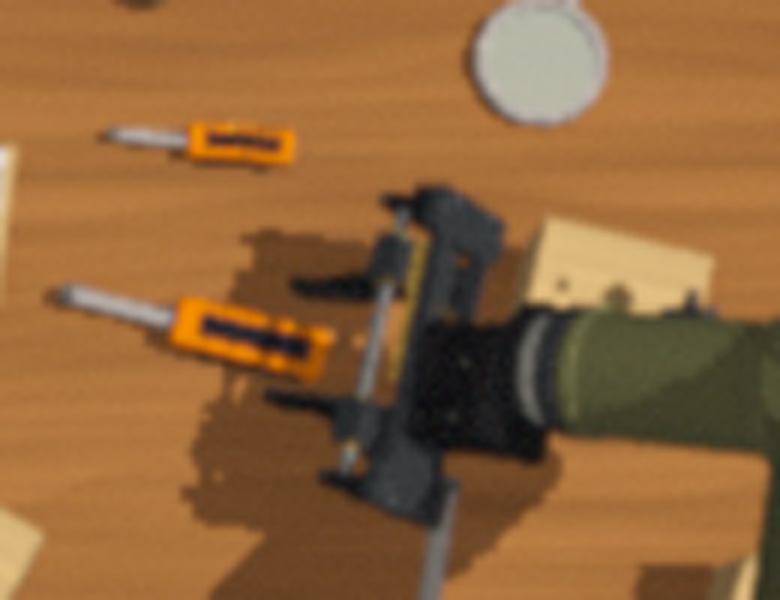

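```bash
python3 -m pendant '[[0,0.02,0.08,0,0,0],[0,0.03,0.16,0,0,0],[0,0.04,0.24,0,0,0],[0,0.04,0.32,0,0,0],[0,0.04,0.4,0,0,0],[0,0.04,0.45,0,0,0],[0,0.04,0.48,0,0,0],[0,0.04,0.48,0,0,0]]' 60
python3 -m pendant '[[0,0,0,0,0,0],[0,0,0,0,0,0],[0,0,0,0,0,0],[0,0,0,0,0,0],[0,0,0,0,0,0],[0,0,0,0,0,0],[0,0,0,0,0,0],[0,0,0,0,0,0]]' 20 50
python3 - <<'E'
from h import *
o=env.get_obs();print(o["qpos"].round(1),o["tool_pos"],o["tool_rot"])
s=cam("scene");t=cam("top");crop(s,150,190,150,110,5,"s8.png");crop(t,280,160,130,100,6,"t8.png")
E
```

```text
time_s: 16.25
tool_pos: [0.5282, -0.1258, 0.0126]
tool_rot: [-130.0, -0.1, -15.1]
force: [0.7, -0.6, 0.3]
grip_width: 0.0598
time_s: 17.25
tool_pos: [0.5283, -0.1261, 0.0127]
tool_rot: [-130.0, -0.1, -15.1]
force: [1.1, -0.3, 0.6]
grip_width: 0.0298
[ 64.3  39.1 -31.5 103.1 -29.7  65.5  38.5] [ 0.52828622 -0.12606022  0.01273434] [-1.29979479e+02 -7.65460636e-02 -1.51386277e+01]
```

View pics/s8.png

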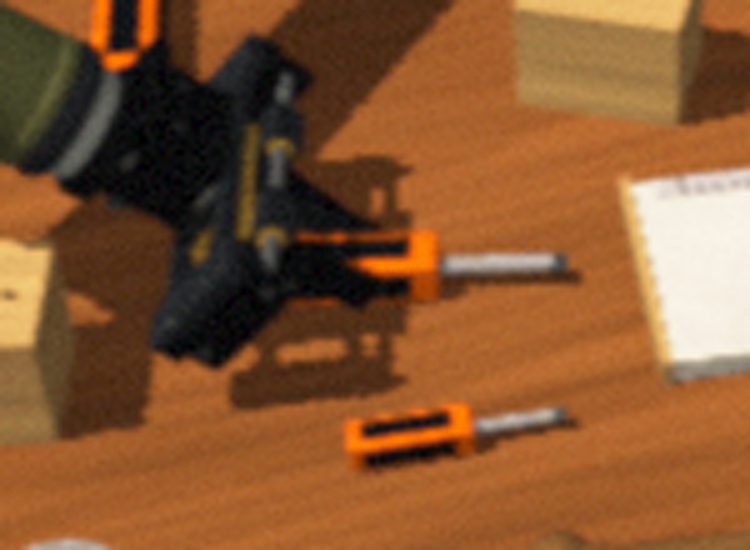

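View pics/t8.png

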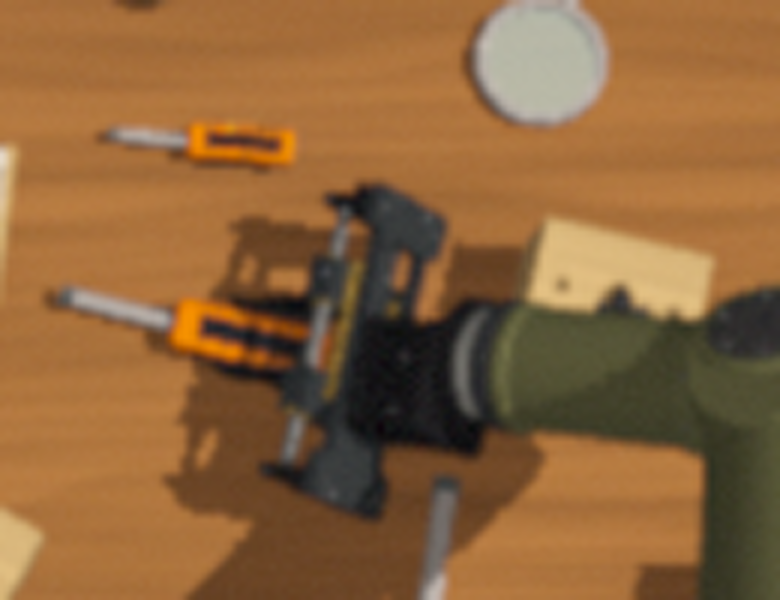

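```bash
cat >> h.py <<'E'
TIPG=np.array([0,-.0712,.0812]); AXG=np.array([0,-.643,.766])
def up(jaw): return Rg(jaw,jaw+90,-40)
E
python3 - <<'E'
from h import *
R=up(-8.25);print(R.apply(AXG).round(3))
print("screw tcp",np.array([.571,.1477,.034])-R.apply(TIPG), R.apply([0,0,1]))
R2=up(-98.25);print("end tcp",np.array([.571,.1477,.030])-R2.apply(TIPG))
rel(Rg(-15.1,74.9,5),[.535,-.10,.15])
E
```

```text
[ 0.  0. -1.]
screw tcp [0.57066308 0.14537629 0.14196929] [-0.09223528 -0.63613565 -0.76604444]
end tcp [0.56867629 0.14803692 0.13796929]
shift [-1.000e-03 -1.224e+00 -6.760e-01] turn [-0.5   -0.001  0.   ]
```

```bash
python3 -m pendant '[[0,-0.12,-0.1,0,0,0],[0,-0.25,-0.2,-0.07,0,0],[0,-0.37,-0.3,-0.14,0,0],[0,-0.5,-0.4,-0.21,0,0],[0,-0.62,-0.5,-0.29,0,0],[0,-0.75,-0.6,-0.36,0,0],[0,-0.88,-0.7,-0.43,0,0],[0,-1,-0.8,-0.5,0,0]]' 20 50
python3 - <<'E'
from h import *
print(env.get_obs()["qpos"].round(1))
R=up(-8.25)
rel(R,np.array([.571,.1477,.064])-R.apply(TIPG))
rel(R,np.array([.545,0.03,.07])-R.apply(TIPG))
E
```

```text
time_s: 18.35
tool_pos: [0.5283, -0.1223, 0.1424]
tool_rot: [-175.2, -0.1, -15.1]
force: [-0.2, 0.2, -2.0]
grip_width: 0.0298
[ 41.2  10.6 -30.6 103.7   0.6  66.7  -4.2]
shift [-0.289 -2.71  -0.07 ] turn [-0.497  0.023 -0.075]
shift [-0.233 -1.515 -0.231] turn [-0.497  0.023 -0.075]
```

```bash
python3 -m pendant '[[-0.01,-0.12,-0.05,-0.06,0,-0.01],[-0.03,-0.25,-0.1,-0.12,0.005,-0.02],[-0.04,-0.37,-0.15,-0.18,0.01,-0.03],[-0.05,-0.5,-0.2,-0.25,0.012,-0.037],[-0.06,-0.62,-0.25,-0.31,0.015,-0.045],[-0.08,-0.75,-0.3,-0.37,0.017,-0.055],[-0.09,-0.88,-0.35,-0.43,0.02,-0.065],[-0.1,-1,-0.4,-0.497,0.023,-0.075]]' 20 50
python3 - <<'E'
from h import *
print(env.get_obs()["qpos"].round(1))
R=up(-8.25)
rel(R,np.array([.571,.1477,.064])-R.apply(TIPG))
s=cam("scene");crop(s,200,130,180,130,4.4,"s9.png")
E
```

```text
time_s: 19.35
tool_pos: [0.5437, -0.0267, 0.1906]
tool_rot: [140.1, -0.1, -8.3]
force: [-0.8, -0.4, -1.8]
grip_width: 0.0295
[  6.8  22.6 -35.9  95.6  43.4  94.4 -46.1]
shift [ 0.019 -1.455 -0.975] turn [-0.001 -0.001 -0.001]
```

View pics/s9.png

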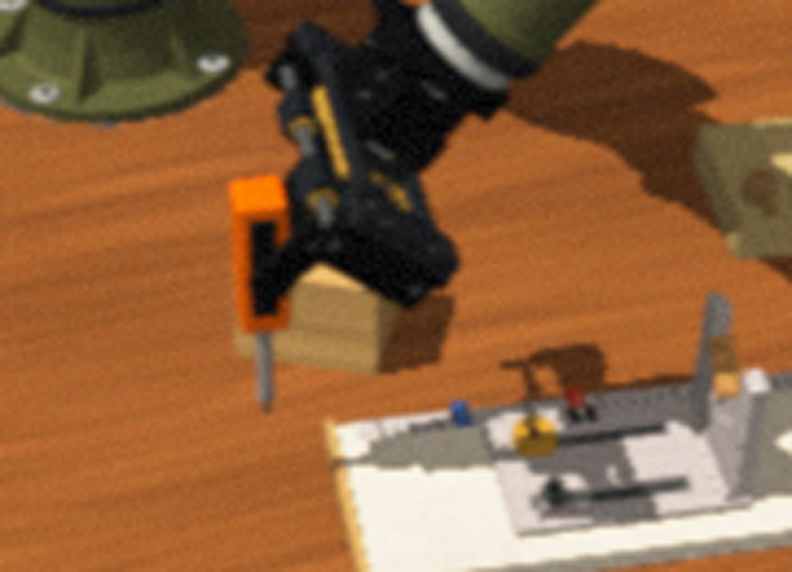

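```bash
python3 -m pendant '[[0,-0.12,-0.08,0,0,0],[0,-0.25,-0.16,0,0,0],[0,-0.37,-0.24,0,0,0],[0,-0.5,-0.32,0,0,0],[0,-0.62,-0.4,0,0,0],[0,-0.75,-0.48,0,0,0],[0,-0.88,-0.56,0,0,0],[0.02,-1,-0.65,0,0,0]]' 20 50
python3 -m pendant '[[0,-0.08,-0.05,0,0,0],[0,-0.16,-0.1,0,0,0],[0,-0.24,-0.15,0,0,0],[0,-0.32,-0.2,0,0,0],[0,-0.38,-0.25,0,0,0],[0,-0.43,-0.3,0,0,0],[0,-0.45,-0.32,0,0,0],[0,-0.45,-0.32,0,0,0]]' 20 50
python3 - <<'E'
from h import *
print(env.get_obs()["qpos"].round(1))
R=up(-8.25)
rel(R,np.array([.571,.1477,.064])-R.apply(TIPG))
s=cam("scene");crop(s,290,180,80,60,9,"s10.png");t=cam("top");crop(t,210,170,80,60,9,"t10.png")
o=env.get_obs();T=Ro.from_euler("xyz",o["tool_rot"],degrees=True);tip=o["tool_pos"]+T.apply(TIPG)
print(tip,[ ((proj(s,p)[0]-290+.5)*9,(proj(s,p)[1]-180+.5)*9) for p in (tip,[.571,.1477,.034])],[ ((proj(t,p)[0]-210+.5)*9,(proj(t,p)[1]-170+.5)*9) for p in (tip,[.571,.1477,.034])])
E
```

```text
time_s: 20.4
tool_pos: [0.5632, 0.0904, 0.1751]
tool_rot: [140.2, -0.0, -8.2]
force: [0.6, 0.0, -1.2]
grip_width: 0.0293
time_s: 21.4
tool_pos: [0.5711, 0.1439, 0.1712]
tool_rot: [140.2, -0.0, -8.2]
force: [-0.8, 0.5, -0.9]
grip_width: 0.0298
[ -8.7  35.9 -37.2  80.8  43.7 104.2 -57.2]
shift [-0.006 -0.006 -0.015] turn [-0.003 -0.    -0.   ]
[0.57155472 0.14618307 0.06327563] [(np.float64(288.80824698428216), np.float64(372.90958368240626)), (np.float64(286.7081087072928), np.float64(438.400112824625))] [(np.float64(307.37870133006936), np.float64(305.4736045935689)), (np.float64(309.8618043415204), np.float64(320.46154049728534))]
```

View pics/s10.png

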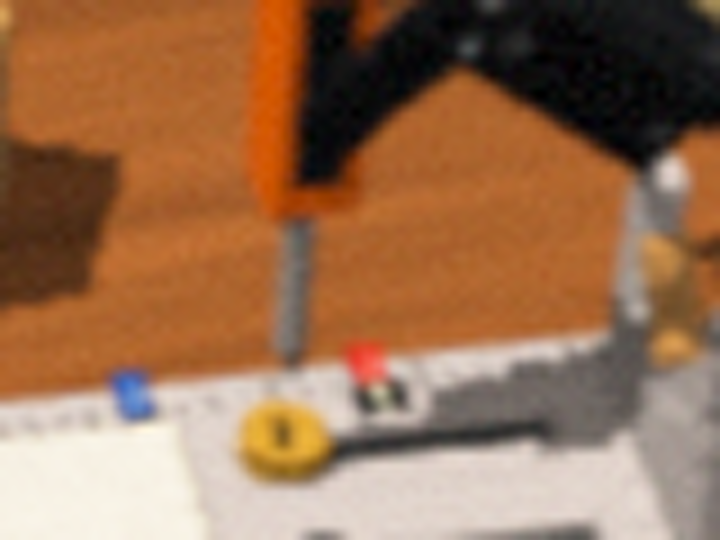

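View pics/t10.png

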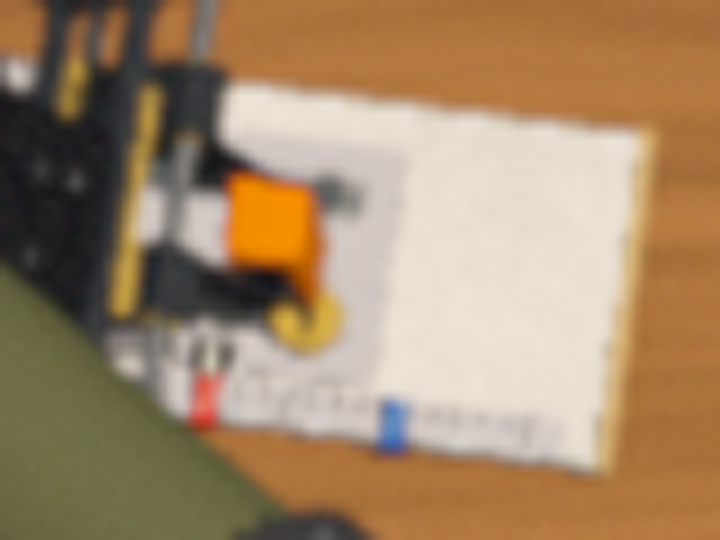

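```bash
python3 -m pendant '[[0,-0.03,0.03,0,0,0],[0,-0.06,0.06,0,0,0],[0,-0.09,0.1,0,0,0],[0,-0.12,0.135,0,0,0],[0,-0.15,0.17,0,0,0],[0,-0.175,0.2,0,0,0],[0,-0.184,0.212,0,0,0],[0,-0.184,0.212,0,0,0]]' 20 50
python3 - <<'E'
from h import *
s=cam("scene");crop(s,290,180,80,60,9,"s11.png")
o=env.get_obs();T=Ro.from_euler("xyz",o["tool_rot"],degrees=True);tip=o["tool_pos"]+T.apply(TIPG);print(tip,o["force"])
E
```

```text
time_s: 22.5
tool_pos: [0.5711, 0.1444, 0.143]
tool_rot: [140.2, -0.0, -8.2]
force: [-0.3, -0.2, -1.2]
grip_width: 0.0296
[0.57164166 0.14714796 0.03518471] [ 0.52597141 -0.03627923 -1.66146411]
```

View pics/s11.png

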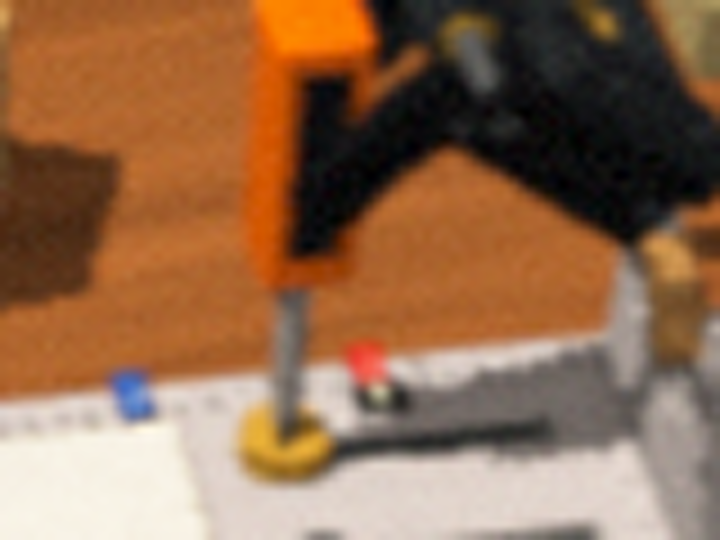

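```bash
python3 -m pendant '[[0,-0.008,0.01,0,0,0],[0,-0.013,0.016,0,0,0],[0,-0.02,0.025,0,0,0],[0,-0.026,0.032,0,0,0],[0,-0.032,0.04,0,0,0],[0,-0.037,0.045,0,0,0],[0,-0.042,0.05,0,0,0],[0,-0.042,0.05,0,0,0]]' 20 50
python3 - <<'E'
from h import *
s=cam("scene");crop(s,290,180,80,60,9,"s12.png")
o=env.get_obs();T=Ro.from_euler("xyz",o["tool_rot"],degrees=True);tip=o["tool_pos"]+T.apply(TIPG);print(tip,o["force"],o["wrist_torque"])
E
```

```text
time_s: 23.55
tool_pos: [0.5712, 0.1444, 0.1374]
tool_rot: [140.2, -0.1, -8.3]
force: [-1.7, 0.6, 4.1]
grip_width: 0.0298
[0.57170049 0.14703161 0.02946132] [-0.31699992  0.10473697  5.37997613] [ 0.18338854  0.2030214  -0.10955271]
```

View pics/s12.png

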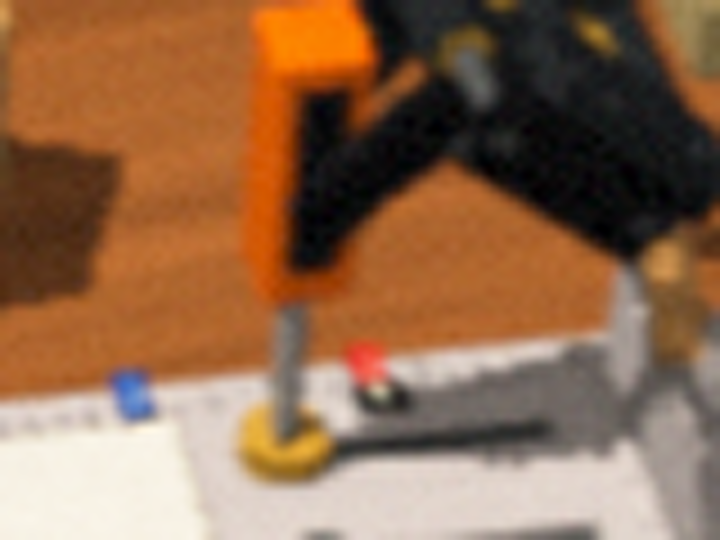

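```bash
python3 -m pendant '[[0,-0.003,0.004,0,0,0],[0,-0.006,0.008,0,0,0],[0,-0.01,0.012,0,0,0],[0,-0.013,0.015,0,0,0],[0,-0.013,0.015,0,0,0],[0,-0.013,0.015,0,0,0],[0,-0.013,0.015,0,0,0],[0,-0.013,0.015,0,0,0]]' 20 60
python3 - <<'E'
from h import *
o=env.get_obs();T=Ro.from_euler("xyz",o["tool_rot"],degrees=True);tip=o["tool_pos"]+T.apply(TIPG);print(tip,o["force"],o["wrist_torque"])
E
```

```text
time_s: 24.6
tool_pos: [0.5712, 0.1444, 0.1372]
tool_rot: [140.2, -0.1, -8.3]
force: [-2.5, 1.5, 10.9]
grip_width: 0.0296
[0.57182703 0.14694834 0.02919557] [-2.45807641  1.49717078 10.91460241] [-0.59921738  0.50782484 -0.29912319]
```

Run:
```python
from h import *
s=cam("scene")
crop(s,300,165,55,80,7,"s13.png")
o=env.get_obs();T=Ro.from_euler("xyz",o["tool_rot"],degrees=True);tip=o["tool_pos"]+T.apply(TIPG)
X=np.array([.9897,-.1435,0])*.015;Y=np.array([.1435,.9897,0])*.015
for h in(.072,.167):
  for a,b in((1,1),(1,-1),(-1,-1),(-1,1)):
    u,v=proj(s,tip+[0,0,h]+a*X+b*Y);print(h,a,b,round((u-300+.5)*7),round((v-165+.5)*7))
```

```text
0.072 1 1 210 345
0.072 1 -1 135 354
0.072 -1 -1 117 304
0.072 -1 1 191 295
0.167 1 1 229 155
0.167 1 -1 150 164
0.167 -1 -1 131 114
0.167 -1 1 209 106
```

View pics/s13.png

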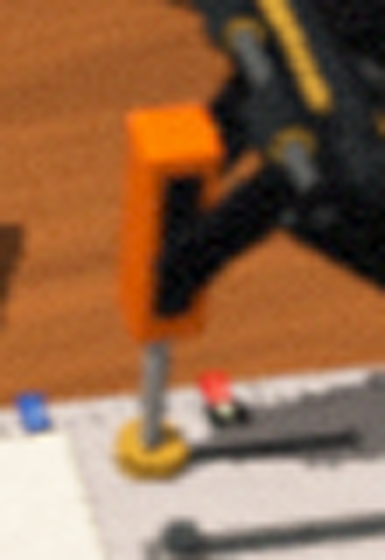

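```bash
python3 -m pendant '[[0,0.004,0.003,0,0,0],[0,0.008,0.006,0,0,0],[0,0.012,0.01,0,0,0],[0,0.015,0.013,0,0,0],[0,0.015,0.013,0,0,0],[0,0.015,0.013,0,0,0],[0,0.015,0.013,0,0,0],[0,0.015,0.013,0,0,0]]' 20 60
python3 - <<'E'
from h import *
o=env.get_obs();T=Ro.from_euler("xyz",o["tool_rot"],degrees=True);tip=o["tool_pos"]+T.apply(TIPG);print(tip,o["force"],o["wrist_torque"])
E
```

```text
time_s: 25.65
tool_pos: [0.5711, 0.1435, 0.1372]
tool_rot: [140.3, -0.2, -8.2]
force: [-2.7, 3.0, 12.0]
grip_width: 0.0296
[0.57177631 0.14632717 0.02919747] [-2.7250693   2.97504097 11.96091641] [-0.11987767  0.4809593  -0.31623935]
```

```bash
python3 -m pendant '[[0,0.004,0.003,0,0,0],[0,0.008,0.006,0,0,0],[0,0.012,0.01,0,0,0],[0,0.015,0.013,0,0,0],[0,0.015,0.013,0,0,0],[0,0.015,0.013,0,0,0],[0,0.015,0.013,0,0,0],[0,0.015,0.013,0,0,0]]' 20 60
python3 - <<'E'
from h import *
o=env.get_obs();T=Ro.from_euler("xyz",o["tool_rot"],degrees=True);tip=o["tool_pos"]+T.apply(TIPG);print(tip,o["force"],o["wrist_torque"])
E
```

```text
time_s: 26.65
tool_pos: [0.5709, 0.1427, 0.1372]
tool_rot: [140.4, -0.2, -8.2]
force: [-2.2, 4.7, 12.1]
grip_width: 0.029
[0.57168776 0.14574537 0.02920926] [-2.24799222  4.74822108 12.10505571] [ 0.29651917  0.41272331 -0.26285441]
```

```bash
python3 -m pendant '[[0,-0.01,-0.01,0,0,0],[0,-0.02,-0.018,0,0,0],[0,-0.03,-0.026,0,0,0],[-0.003,-0.03,-0.026,0,-0.055,0.065],[-0.006,-0.031,-0.027,0,-0.11,0.13],[-0.009,-0.032,-0.027,0,-0.165,0.195],[-0.0115,-0.0325,-0.028,0,-0.214,0.255],[-0.0115,-0.0325,-0.028,0,-0.214,0.255]]' 20 60
python3 - <<'E'
from h import *
s=cam("scene");crop(s,290,180,80,60,9,"s14.png");t=cam("top");crop(t,210,170,80,60,9,"t14.png")
o=env.get_obs();T=Ro.from_euler("xyz",o["tool_rot"],degrees=True);tip=o["tool_pos"]+T.apply(TIPG);print(tip,o["force"],o["wrist_torque"],T.apply(AXG),T.apply([1,0,0]),o["qpos"].round(1))
E
```

```text
time_s: 27.65
tool_pos: [0.5702, 0.1451, 0.1371]
tool_rot: [140.2, 0.2, -38.4]
force: [-1.2, 2.4, 12.6]
grip_width: 0.0294
[0.57159453 0.1474968  0.02912206] [-1.38260087  1.84427102 11.07575873] [-0.29937882  0.71704511 -0.08562409] [ 0.00119326  0.00414544 -1.00009319] [ 0.78541552 -0.61896672 -0.00162853] [ -8.1  45.2 -31.7  68.4  31.7 111.3 -76.8]
```

View pics/s14.png

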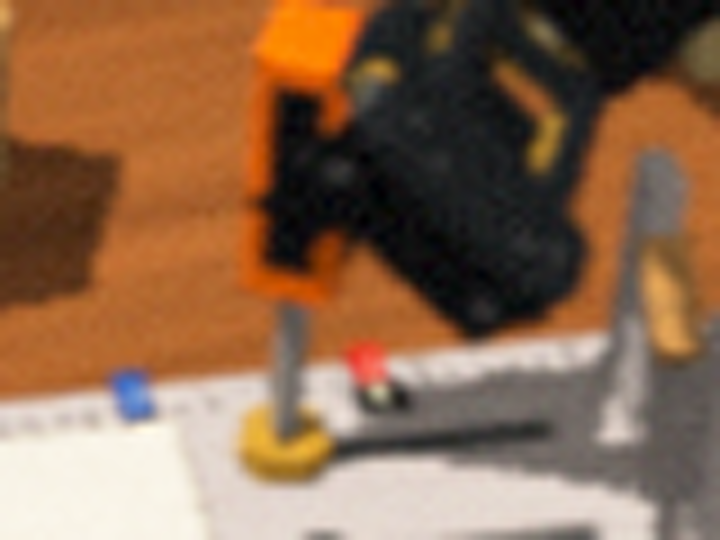

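View pics/t14.png

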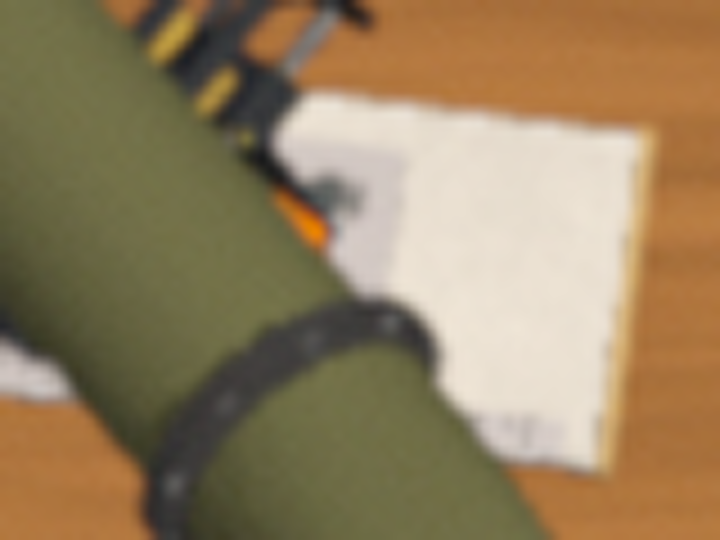

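```bash
cat >> h.py <<'E'
def turnrel(j0,j1,n=8):
    A=up(j0)
    for k in range(1,n+1):
        B=up(j0+(j1-j0)*k/n); d=A.inv().apply(-B.apply(TIPG)+A.apply(TIPG))/.1; r=(A.inv()*B).as_rotvec(degrees=True)/90
        print(d.round(4),r.round(3))
E
python3 - <<'E'
from h import *
turnrel(-38.25,-73.25,4)
E
```

```text
[-0.0036 -0.0002 -0.0002] [ 0.    -0.062  0.074]
[-0.0071 -0.0008 -0.0007] [ 0.    -0.125  0.149]
[-0.0104 -0.0019 -0.0016] [ 0.    -0.187  0.223]
[-0.0135 -0.0033 -0.0027] [-0.    -0.25   0.298]
```

```bash
python3 -m pendant '[[-0.0018,0,0,0,-0.031,0.037],[-0.0036,0,0,0,-0.062,0.074],[-0.005,-0.0005,-0.0005,0,-0.094,0.112],[-0.007,-0.001,-0.0007,0,-0.125,0.149],[-0.009,-0.0013,-0.001,0,-0.156,0.186],[-0.0104,-0.002,-0.0016,0,-0.187,0.223],[-0.0135,-0.003,-0.003,0,-0.25,0.298],[-0.0135,-0.003,-0.003,0,-0.25,0.298]]' 20 60
python3 - <<'E'
from h import *
o=env.get_obs();T=Ro.from_euler("xyz",o["tool_rot"],degrees=True);tip=o["tool_pos"]+T.apply(TIPG);print(tip,o["force"],o["wrist_torque"],T.apply(AXG),o["qpos"].round(1))
E
```

```text
time_s: 28.75
tool_pos: [0.5695, 0.146, 0.1372]
tool_rot: [140.2, 0.4, -73.4]
force: [0.9, 1.9, 12.1]
grip_width: 0.0299
[0.57185507 0.14750869 0.02921463] [ 0.87218817  1.92369895 12.07235739] [0.02809963 0.67373154 0.0501801 ] [ 7.61566350e-04  7.46915112e-03 -1.00007431e+00] [  -2.5   48.4  -26.7   61.1   13.1  113.8 -100.5]
```

```bash
python3 - <<'E'
from h import *
turnrel(-73.25,-109.25,4)
E
python3 -m pendant '[[-0.0018,0,0,0,-0.031,0.037],[-0.0036,0,0,0,-0.062,0.074],[-0.005,-0.0005,-0.0005,0,-0.094,0.112],[-0.007,-0.001,-0.0007,0,-0.125,0.149],[-0.009,-0.0013,-0.001,0,-0.156,0.186],[-0.0104,-0.002,-0.0016,0,-0.187,0.223],[-0.0135,-0.003,-0.003,0,-0.25,0.298],[-0.0135,-0.003,-0.003,0,-0.257,0.306]]' 20 60
python3 - <<'E'
from h import *
s=cam("scene");crop(s,290,180,80,60,9,"s15.png")
o=env.get_obs();T=Ro.from_euler("xyz",o["tool_rot"],degrees=True);tip=o["tool_pos"]+T.apply(TIPG);print(tip,o["force"],o["wrist_torque"],T.apply(AXG),o["qpos"].round(1))
E
```

```text
[-0.0037 -0.0002 -0.0002] [ 0.    -0.064  0.077]
[-0.0073 -0.0009 -0.0007] [ 0.    -0.129  0.153]
[-0.0107 -0.002  -0.0016] [ 0.    -0.193  0.23 ]
[-0.0138 -0.0034 -0.0029] [ 0.    -0.257  0.306]
time_s: 29.75
tool_pos: [0.5697, 0.1475, 0.1372]
tool_rot: [139.9, 0.5, -109.4]
force: [0.5, 0.2, 9.9]
grip_width: 0.0293
[0.5721268  0.14747341 0.02928777] [ 1.02180515 -0.81019153 10.23951231] [0.49253963 0.45776045 0.02730617] [ 0.00231445  0.00719785 -1.00007391] [   7.    44.3  -23.5   67.3   -5.7  104.7 -124.2]
```

View pics/s15.png

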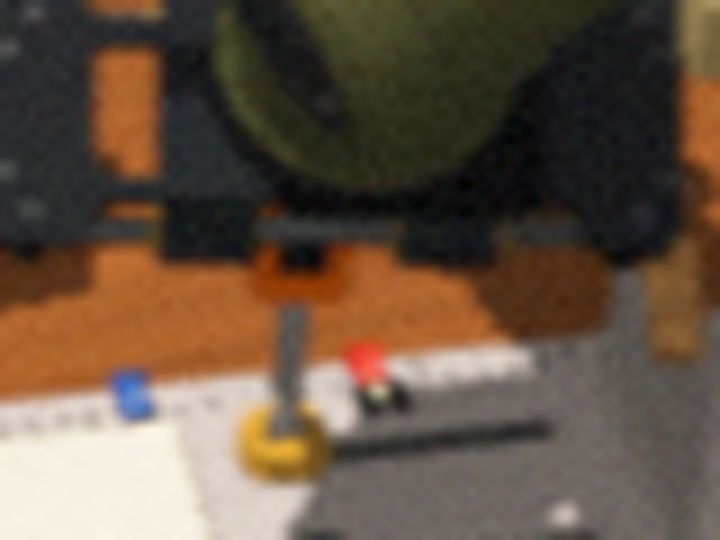

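```bash
python3 -m pendant '[[-0.001,0,0,0,-0.018,0.021],[-0.002,0,0,0,-0.036,0.042],[-0.003,0,0,0,-0.053,0.063],[-0.003,0,0,0,-0.062,0.074],[-0.003,0,0,0,-0.062,0.074],[-0.003,0,0,0,-0.062,0.074],[-0.003,0,0,0,-0.062,0.074],[-0.003,0,0,0,-0.062,0.074]]' 20 60
python3 - <<'E'
from h import *
o=env.get_obs();T=Ro.from_euler("xyz",o["tool_rot"],degrees=True);tip=o["tool_pos"]+T.apply(TIPG);print(tip,o["force"],o["wrist_torque"],o["tool_rot"],T.apply(AXG),o["qpos"].round(1))
E
```

```text
time_s: 30.8
tool_pos: [0.5698, 0.1482, 0.1372]
tool_rot: [139.9, 0.4, -117.9]
force: [0.9, -1.1, 10.9]
grip_width: 0.0292
[0.5721339  0.14779525 0.02926196] [ 0.8880171  -1.10930733 10.86297838] [0.19800587 0.57507273 0.26132669] [ 139.94939172    0.37597634 -117.85335069] [ 0.00245421  0.0061257  -1.00008072] [   9.3   42.2  -22.8   70.6   -9.9  101.1 -129.1]
```

```bash
python3 -m pendant '[[-0.001,0,0,0,-0.018,0.021],[-0.002,0,0,0,-0.036,0.042],[-0.002,0,0,0,-0.043,0.051],[-0.002,0,0,0,-0.043,0.051],[-0.002,0,0,0,-0.043,0.051],[-0.002,0,0,0,-0.043,0.051],[-0.002,0,0,0,-0.043,0.051],[-0.002,0,0,0,-0.043,0.051]]' 20 60
python3 - <<'E'
from h import *
o=env.get_obs();print(o["force"],o["wrist_torque"],o["tool_rot"])
E
```

```text
time_s: 31.8
tool_pos: [0.5699, 0.1484, 0.1372]
tool_rot: [139.9, 0.4, -123.8]
force: [1.4, -0.8, 10.8]
grip_width: 0.0298
[ 1.44015301 -0.79344832 10.83568815] [0.15740472 0.54541653 0.4276262 ] [ 139.91849363    0.38602858 -123.84472906]
```

```bash
python3 -m pendant '[[0,0.03,-0.04,0,0,0],[0,0.08,-0.1,0,0,0],[0,0.16,-0.19,0,0,0],[0,0.24,-0.28,0,0,0],[0,0.32,-0.38,0,0.03,-0.04],[0,0.4,-0.47,0,0.06,-0.08],[0,0.48,-0.57,0,0.09,-0.12],[0,0.56,-0.66,0,0.13,-0.16]]' 20 60
python3 - <<'E'
from h import *
s=cam("scene");crop(s,290,180,80,60,9,"s16.png");t=cam("top");crop(t,210,170,80,60,9,"t16.png")
o=env.get_obs();T=Ro.from_euler("xyz",o["tool_rot"],degrees=True);tip=o["tool_pos"]+T.apply(TIPG);print(tip,o["tool_rot"],T.apply(AXG),o["qpos"].round(1))
rel(up(-56),np.array([.537,-.3505,.11])-up(-56).apply(TIPG))
E
```

```text
time_s: 32.8
tool_pos: [0.5693, 0.1472, 0.2238]
tool_rot: [140.1, 0.6, -105.2]
force: [0.1, -0.1, -2.1]
grip_width: 0.0293
[0.57227806 0.15099159 0.11632988] [ 140.1900811     0.76366026 -105.12991419] [ 0.00686656  0.01195132 -1.00000751] [   5.8   41.8  -25.1   61.3   -5.3  113.7 -124. ]
shift [ 4.937 -0.751 -0.63 ] turn [-0.006  0.356 -0.414]
```

View pics/s16.png

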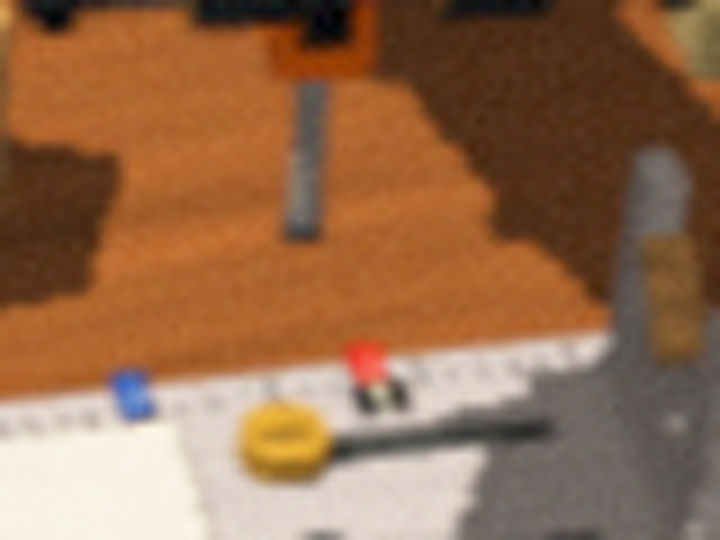

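View pics/t16.png

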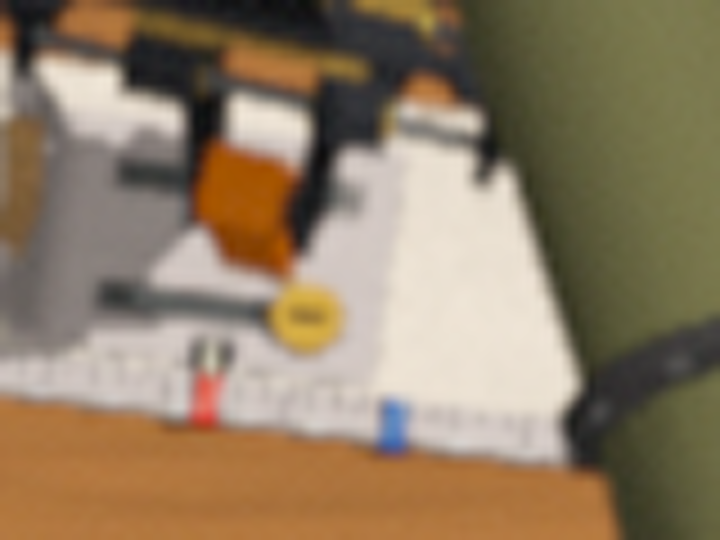

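Run:
```python
from h import *
s=cam("scene");crop(s,314,223,16,12,40,"s17.png");t=cam("top");crop(t,237,198,16,14,40,"t17.png")
# dark-pixel principal axis inside head, projected to z=.034
for c,b in((t,(240,202,248,209)),(s,(317,226,327,231))):
    g=c["frame"][b[1]:b[3],b[0]:b[2]].astype(float)[:,:,0]; w=np.clip(np.median(g)-15-g,0,None)
    yy,xx=np.mgrid[b[1]:b[3],b[0]:b[2]]
    print(g.astype(int))
    P=np.array([ray(c,u,v,.034)[:2] for u,v in zip(xx.ravel(),yy.ravel())]);W=w.ravel();m=(P*W[:,None]).sum(0)/W.sum();C=((P-m)*W[:,None]).T@(P-m)/W.sum();e,v=np.linalg.eigh(C);print(m,e,np.degrees(np.arctan2(v[1,1],v[0,1])))
```

```text
[[191 196 208 212 214 214 211 210]
 [173 204 206 206 208 209 212 211]
 [173 201 179 170 174 184 202 206]
 [174 203 180 162 159 170 195 206]
 [166 205 209 206 204 205 208 205]
 [163 192 208 212 211 210 206 198]
 [179 180 185 192 195 195 197 199]]
[0.57089856 0.15498208] [2.00221325e-05 5.07075995e-05] 110.23491533253181
[[230 233 231 230 228 227 228 230 229 231]
 [226 229 221 208 203 195 200 213 230 226]
 [223 216 197 183 186 190 194 211 224 200]
 [211 222 223 224 225 227 228 226 209 158]
 [189 194 217 227 223 223 221 214 172 118]]
[0.57594008 0.15196496] [1.55218153e-05 7.27804413e-05] 60.372353495247374
```

View pics/t17.png

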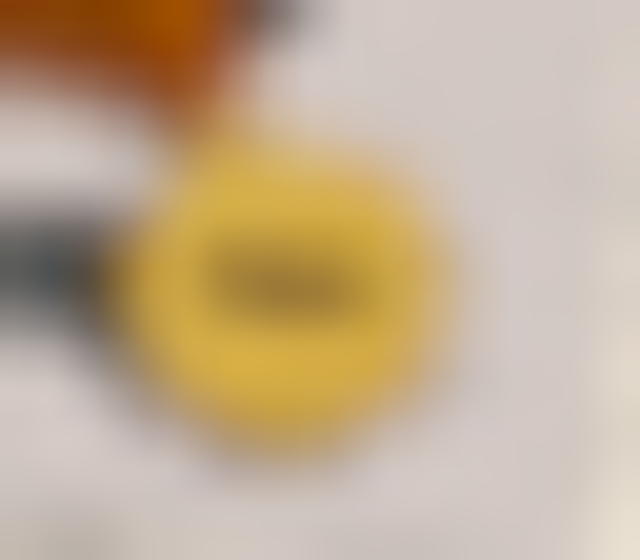

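View pics/s17.png

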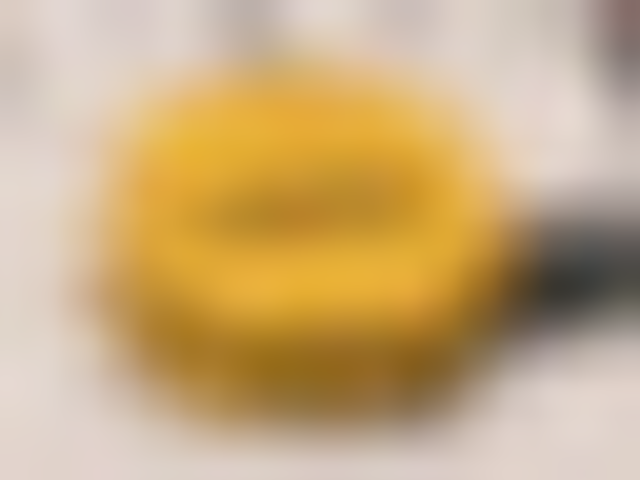

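```bash
python3 -m pendant '[[0.12,0,0,0,0.044,-0.05],[0.25,0,0,0,0.09,-0.1],[0.37,0,0,0,0.134,-0.155],[0.5,0,0,0,0.178,-0.207],[0.62,0,0,0,0.22,-0.26],[0.75,0,0,0,0.267,-0.31],[0.88,0,0,0,0.31,-0.36],[1,0,0,-0.006,0.356,-0.414]]' 20 60
python3 - <<'E'
from h import *
print(env.get_obs()["qpos"].round(1))
rel(up(-56),np.array([.537,-.3505,.11])-up(-56).apply(TIPG))
E
```

```text
time_s: 34.0
tool_pos: [0.5422, 0.0501, 0.2202]
tool_rot: [139.7, 0.0, -56.2]
force: [-0.0, 0.5, -1.1]
grip_width: 0.0295
[-13.7  34.8  -3.4  70.2  13.8 113.7 -72.2]
shift [3.298 1.74  1.501] turn [ 0.003  0.001 -0.001]
```

```bash
python3 -m pendant '[[0.12,0.06,0.05,0,0,0],[0.25,0.13,0.11,0,0,0],[0.37,0.2,0.17,0,0,0],[0.5,0.26,0.22,0,0,0],[0.62,0.33,0.28,0,0,0],[0.75,0.4,0.34,0,0,0],[0.88,0.46,0.4,0,0,0],[1,0.53,0.455,0,0,0]]' 20 60
python3 -m pendant '[[0.12,0.06,0.05,0,0,0],[0.25,0.13,0.11,0,0,0],[0.37,0.2,0.17,0,0,0],[0.5,0.26,0.22,0,0,0],[0.62,0.33,0.28,0,0,0],[0.75,0.4,0.34,0,0,0],[0.88,0.46,0.4,0,0,0],[1,0.53,0.455,0,0,0]]' 20 60
python3 -m pendant '[[0.12,0.06,0.05,0,0,0],[0.25,0.13,0.11,0,0,0],[0.37,0.2,0.17,0,0,0],[0.5,0.26,0.22,0,0,0],[0.62,0.33,0.28,0,0,0],[0.75,0.4,0.34,0,0,0],[0.88,0.46,0.4,0,0,0],[1,0.53,0.455,0,0,0]]' 20 60
python3 - <<'E'
from h import *
print(env.get_obs()["qpos"].round(1))
rel(up(-56),np.array([.537,-.3505,.11])-up(-56).apply(TIPG))
E
```

```text
time_s: 35.0
tool_pos: [0.5401, -0.0716, 0.2197]
tool_rot: [139.7, 0.0, -56.2]
force: [0.9, -0.7, -0.9]
grip_width: 0.0296
time_s: 36.0
tool_pos: [0.5377, -0.1936, 0.2191]
tool_rot: [139.7, 0.0, -56.2]
force: [0.0, 0.1, -1.0]
grip_width: 0.0294
time_s: 37.0
tool_pos: [0.5354, -0.3155, 0.2186]
tool_rot: [139.7, 0.0, -56.2]
force: [-0.8, 0.4, -2.8]
grip_width: 0.0302
[  8.7  34.    5.2  71.8  26.2 102.4 -43.3]
shift [0.3   0.152 0.137] turn [ 0.003  0.002 -0.001]
```

```bash
python3 -m pendant '[[0.06,0.03,0.03,0,0,0],[0.12,0.06,0.06,0,0,0],[0.18,0.1,0.09,0,0,0],[0.24,0.13,0.12,0,0,0],[0.29,0.15,0.137,0,0,0],[0.29,0.15,0.137,0,0,0],[0.29,0.15,0.137,0,0,0],[0.29,0.15,0.137,0,0,0]]' 20 60
python3 - <<'E'
from h import *
s=cam("scene");crop(s,100,190,80,100,7,"s18.png");t=cam("top");crop(t,340,165,80,80,8,"t18.png")
o=env.get_obs();T=Ro.from_euler("xyz",o["tool_rot"],degrees=True);tip=o["tool_pos"]+T.apply(TIPG);print(tip,T.apply(AXG))
for p in(tip,tip+[0,0,.072],tip+[0,0,.167],[.537,-.3505,.076]):
    u=proj(s,p);v=proj(t,p);print("s",(u[0]-100+.5)*7,(u[1]-190+.5)*7,"t",(v[0]-340+.5)*8,(v[1]-165+.5)*8)
E
```

```text
time_s: 38.0
tool_pos: [0.5349, -0.3495, 0.218]
tool_rot: [139.7, 0.0, -56.1]
force: [1.2, 0.7, -1.3]
grip_width: 0.0299
[ 0.53639452 -0.34849082  0.11001324] [-0.00390767 -0.0021043  -1.00009265]
s 259.8687487716004 352.84824618272387 t 357.9365703929211 348.69073860646586
s 217.7051922753602 207.49076246287137 t 393.84587026168174 317.65669233796916
s 156.22909815280778 -4.446063866661035 t 446.5064103332511 272.1456508228762
s 273.2325387611826 419.8181593836839 t 346.48167895536244 361.0110023412776
```

View pics/s18.png

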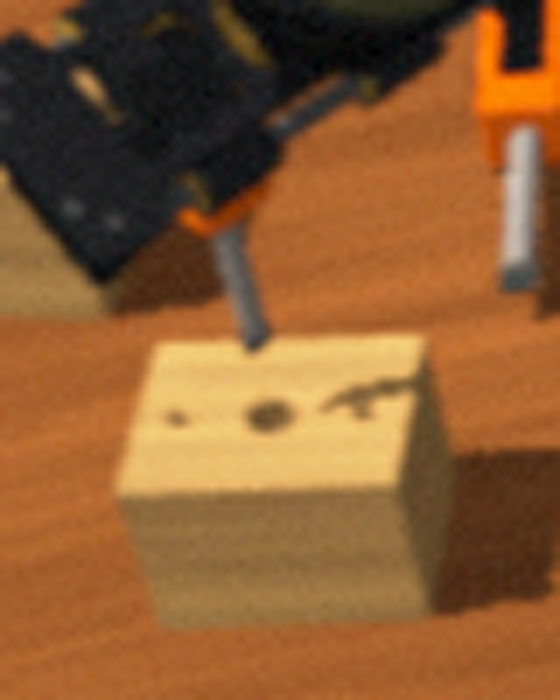

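View pics/t18.png

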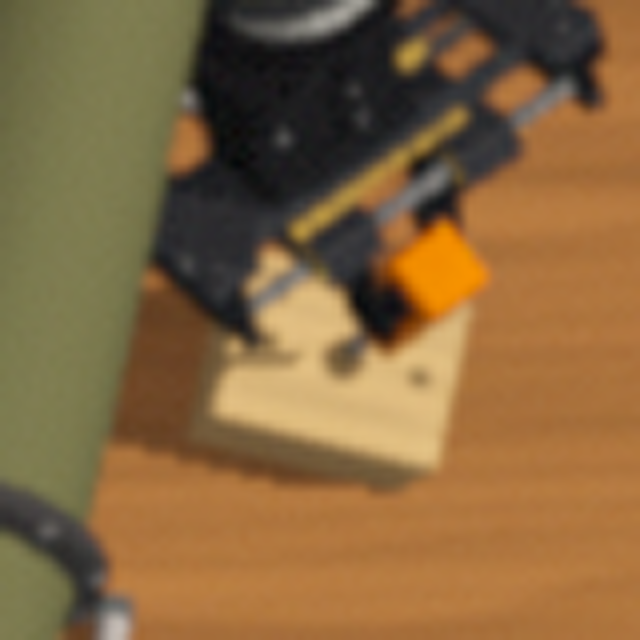

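Run:
```python
from h import *
o=env.get_obs();T=Ro.from_euler("xyz",o["tool_rot"],degrees=True)
print(T.inv().apply([-.0004,-.002,0])/.1,T.inv().apply([0,0,-.06])/.1,T.inv().apply([0,0,-.1])/.1)
```

```text
[0.01438182 0.01103993 0.00934255] [ 2.57409989e-04 -3.87786506e-01  4.57844471e-01] [ 4.29016648e-04 -6.46310843e-01  7.63074119e-01]
```

```bash
python3 -m pendant '[[0.014,0.011,0.009,0,0,0],[0.014,-0.05,0.08,0,0,0],[0.014,-0.11,0.16,0,0,0],[0.014,-0.18,0.24,0,0,0],[0.014,-0.25,0.31,0,0,0],[0.014,-0.31,0.39,0,0,0],[0.014,-0.377,0.467,0,0,0],[0.014,-0.377,0.467,0,0,0]]' 20 60
python3 - <<'E'
from h import *
s=cam("scene");crop(s,100,190,80,100,7,"s19.png")
o=env.get_obs();T=Ro.from_euler("xyz",o["tool_rot"],degrees=True);tip=o["tool_pos"]+T.apply(TIPG);print(tip,T.apply(AXG),o["force"])
E
```

```text
time_s: 39.1
tool_pos: [0.5338, -0.3516, 0.1569]
tool_rot: [139.7, 0.1, -56.2]
force: [-0.0, 0.7, -1.4]
grip_width: 0.0293
[ 0.53553165 -0.35071624  0.04965852] [-0.00481057 -0.00217641 -1.00008856] [-0.92232206 -0.06727236 -1.6036421 ]
```

View pics/s19.png

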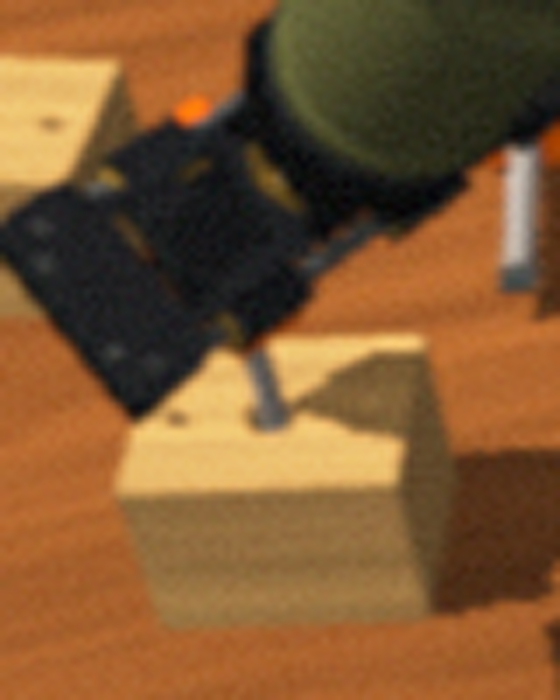

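```bash
python3 -m pendant '[[0,-0.045,0.055,0,0,0],[0,-0.09,0.11,0,0,0],[0,-0.14,0.16,0,0,0],[0,-0.18,0.215,0,0,0],[0,-0.22,0.265,0,0,0],[0,-0.26,0.31,0,0,0],[0,-0.28,0.33,0,0,0],[0,-0.28,0.33,0,0,0]]' 20 60
python3 - <<'E'
from h import *
o=env.get_obs();T=Ro.from_euler("xyz",o["tool_rot"],degrees=True);tip=o["tool_pos"]+T.apply(TIPG);print(tip,o["force"])
E
```

```text
time_s: 40.15
tool_pos: [0.5343, -0.3517, 0.1145]
tool_rot: [139.7, 0.0, -56.2]
force: [0.3, 0.6, -1.6]
grip_width: 0.0299
[ 0.53575253 -0.35065215  0.00656195] [ 0.29606898  0.59788756 -1.55554624]
```

Nearly seated with no contact force yet, so I'll press down 2 to 3 mm gently.

```bash
python3 -m pendant '[[0,-0.005,0.006,0,0,0],[0,-0.01,0.011,0,0,0],[0,-0.014,0.016,0,0,0],[0,-0.018,0.021,0,0,0],[0,-0.018,0.021,0,0,0],[0,-0.018,0.021,0,0,0],[0,-0.018,0.021,0,0,0],[0,-0.018,0.021,0,0,0]]' 20 60
python3 - <<'E'
from h import *
o=env.get_obs();T=Ro.from_euler("xyz",o["tool_rot"],degrees=True);tip=o["tool_pos"]+T.apply(TIPG);print(tip,o["force"],T.apply([0,0,-1]))
t=cam("top");crop(t,340,165,80,80,8,"t20.png")
E
```

```text
time_s: 41.15
tool_pos: [0.5345, -0.3518, 0.1133]
tool_rot: [139.7, -0.0, -56.2]
force: [0.4, 1.3, 6.2]
grip_width: 0.0296
[ 0.53602528 -0.35086195  0.00529282] [0.39648633 1.34249479 6.16061065] [0.53699949 0.36015883 0.76283495]
```

View pics/t20.png

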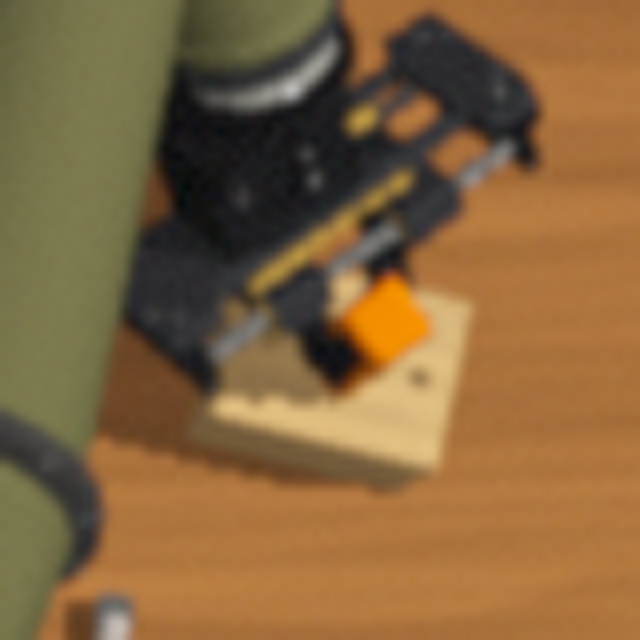

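```bash
python3 -m pendant '[[0,0.014,-0.016,0,0,0],[0,0.014,-0.016,0,0,0],[0,0.014,-0.016,0,0,0],[0,0.014,-0.016,0,0,0],[0,0.014,-0.016,0,0,0],[0,0.014,-0.016,0,0,0],[0,0.014,-0.016,0,0,0],[0,0.014,-0.016,0,0,0]]' 70 20
python3 -m pendant '[[0,0,-0.05,0,0,0],[0,0,-0.15,0,0,0],[0,0,-0.25,0,0,0],[0,0,-0.4,0,0,0],[0,0,-0.55,0,0,0],[0,0,-0.7,0,0,0],[0,0,-0.85,0,0,0],[0,0,-1,0,0,0]]' 70 20
python3 - <<'E'
from h import *
t=cam("top");s=cam("scene");crop(t,340,165,80,80,8,"t21.png");crop(s,100,170,90,100,6,"s21.png");crop(t,210,170,80,60,9,"t22.png")
E
```

```text
time_s: 42.2
tool_pos: [0.5343, -0.3518, 0.1141]
tool_rot: [139.7, 0.0, -56.2]
force: [-1.3, -0.2, -0.3]
grip_width: 0.07
time_s: 43.2
tool_pos: [0.5886, -0.3154, 0.1912]
tool_rot: [139.7, 0.0, -56.2]
force: [-0.2, -0.6, 0.5]
grip_width: 0.0702
```

View pics/s21.png

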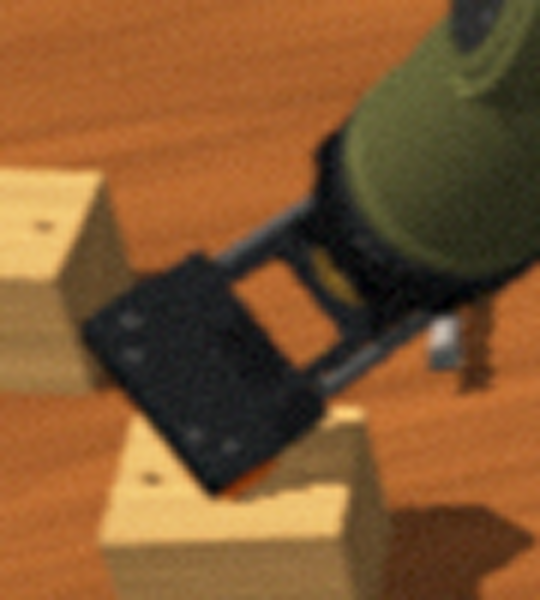

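View pics/t21.png

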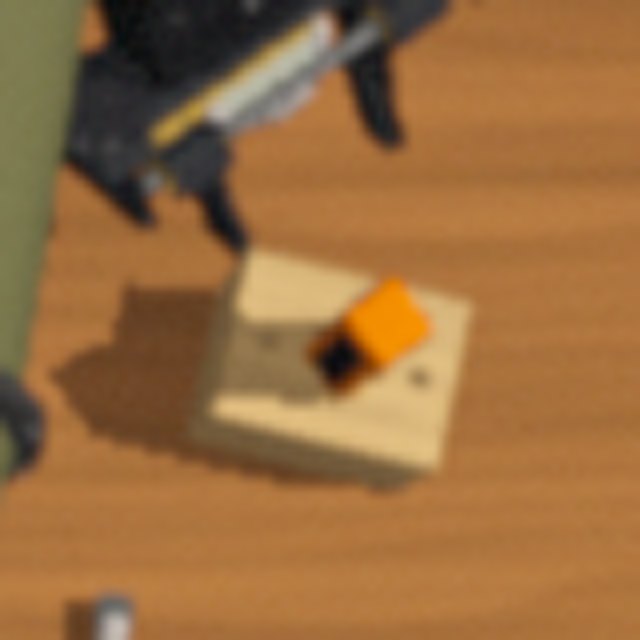

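View pics/t22.png

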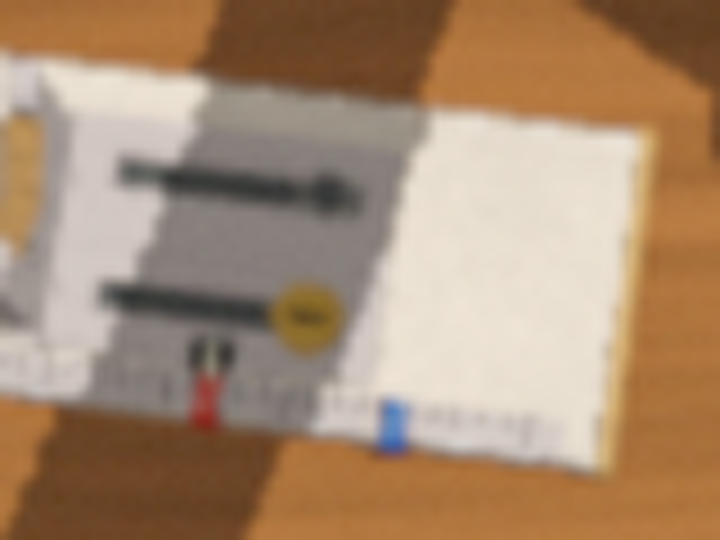

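```bash
python3 -m pendant '[[0,0.05,-0.1,0,0,0],[0,0.1,-0.2,0,0,0],[0,0.2,-0.3,0,0,0],[0,0.3,-0.4,0,0,0],[0,0.4,-0.5,0,0,0],[0,0.5,-0.6,0,0,0],[0,0.6,-0.7,0,0,0],[0,0.7,-0.8,0,0,0]]' 70 20
python3 - <<'E'
from h import *
s=cam("scene");crop(s,100,170,90,100,6,"s23.png");crop(s,295,200,70,50,11,"s24.png")
F=[cam("top") for _ in range(4)];f=np.mean([c["frame"] for c in F],0)
print(f[200:210,238:250,0].astype(int))
cv2.imwrite("pics/t24.png",cv2.resize(f[:,:,::-1].astype(np.uint8)[165:235,160:290],None,fx=6,fy=6,interpolation=cv2.INTER_CUBIC))
E
```

```text
time_s: 44.3
tool_pos: [0.5866, -0.3168, 0.2976]
tool_rot: [139.7, 0.0, -56.2]
force: [0.5, -0.2, -0.4]
grip_width: 0.0701
[[133 135 160 198 208 209 209 208 208 208 209 209]
 [134 135 157 195 209 212 212 210 207 207 208 208]
 [124 126 141 179 208 214 214 213 210 209 208 208]
 [ 87 100 125 163 197 205 207 208 211 210 207 208]
 [ 58  81 129 160 166 168 174 183 201 206 202 208]
 [ 64  83 145 186 175 162 159 169 195 205 203 208]
 [ 99 106 152 201 209 206 203 203 207 204 204 208]
 [140 154 160 192 207 211 210 210 205 197 198 207]
 [162 190 180 179 183 192 195 194 195 199 205 209]
 [170 202 204 197 179 181 186 190 202 208 210 210]]
```

View pics/s23.png

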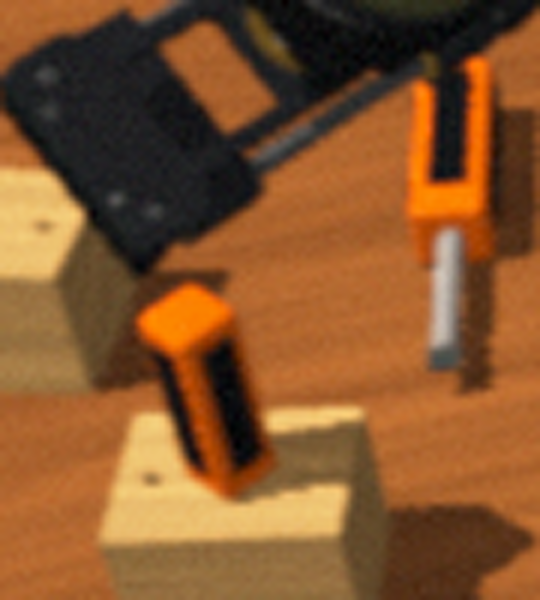

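View pics/s24.png

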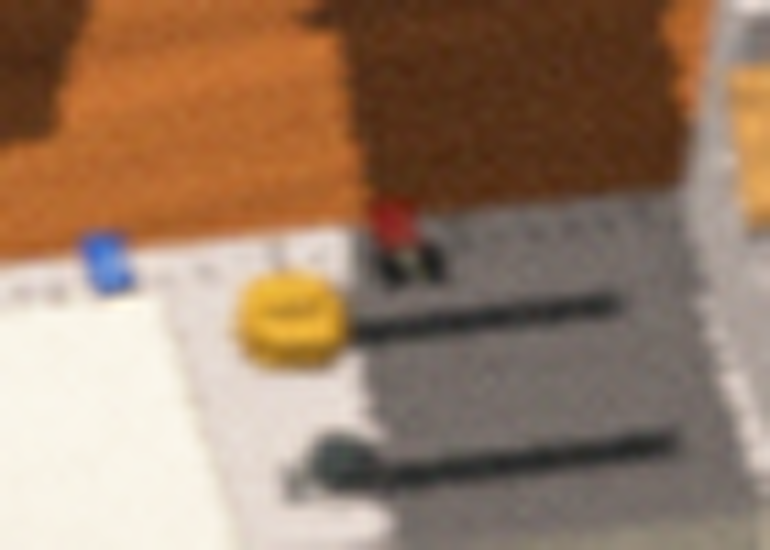

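View pics/t24.png

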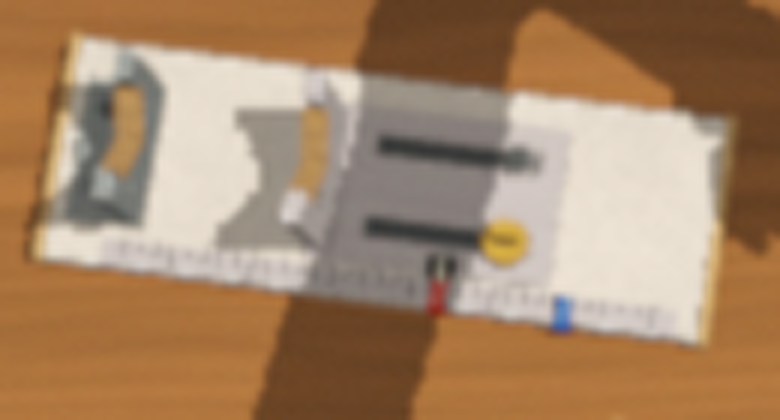

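Run:
```python
from cell import env
print(env.sign_off(), env.get_obs()["time_s"])
```

```text
the job is handed in; nothing more can be done
the job is handed in; nothing more can be done
```

The V-rest is on the red mark, the screw is locked and the screwdriver is standing in the block. I handed the job in at about 44.5 s; no verdict was reported.

- **V-rest:** I pinched the horn and slid it about 32 mm. The white line was within about 1 mm of the red tab before locking, and still was in the last pictures.
- **Lock screw:** I turned it clockwise with the middle-sized screwdriver; the fingers stayed well above the screw. The twisting moment rose steadily to about 0.43 N m, above the 0.15 N m friction, so I take it to have reached the stop.
- **Screwdriver:** it went into the large hole of the farthest block and settled at the expected depth with about 6 N of contact. After release it stood upright with the gripper clear of everything.
- **Bone, magnifier and box:** I kept the moves clear of all three. I did not measure their positions again at the end.

**Checks that disagreed:** the slot now lies along the board, but its exact angle is at the limit of the picture resolution. The top view read about 4° short of the stop and the scene view about 3° past it. The allowed shortfall is about 5.7°, so I relied on the torque reading for the stop.

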